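# Set the guide pins, then hold the blind cap hole-up

## Robot

A 6-joint arm with a two-finger parallel gripper is mounted at the origin on the work surface. World frame = base frame: x ahead of the robot, y to its left, z up, the work surface at z = 0. Lengths are in mm, angles in rad, forces in N, time in s.
With the tool pointing down it reaches from about 350 to 775 mm from the base axis. Payload 7.3 kg.
Tool frame: the origin (TCP) lies on the centre line of the jaws, within the pads' length; the fingertips stand 22 mm ahead of it and the grasp point (between the pads) lies 3 mm ahead of it; z points along the fingers, y is the direction in which the jaws open and shut (so a half turn about z gives the same grasp; the last joint's range is limited). The gripper opens to 92 mm and grips with 3 to 60 N. Pads are 19 mm wide; open, the fingers measure 130 mm over their backs; the gripper's body (75 mm by 190 mm) begins 47 mm behind the grasp point.
Start: joints at [1.1, 0.342, 1.524, -0, 1.275, -0.146], TCP at [167.522, 497.573, 248.741] pointing down, gripper open.
Joint ranges: [-2.53, 2.53], [-0.77, 2.02], [0.04, 2.7], [-1, 4.14], [0.28, 2.66], [-3.11, 3.11]. Speed limits (rad/s): [2.57, 2.57, 3.14, 3.14, 3.14, 3.14].

## Interface

Orientations are given as [roll, pitch, yaw] about the fixed x, y, z axes, in that order (R = Rz(yaw) Ry(pitch) Rx(roll)).
In Python, from plant import get_obs, capture, close_job gives the robot as it stands.
- The arm moves only by the tool carry_out, never from a script. Its arguments are lists of equal length, an entry for each row: "xyz": the shift along the tool's x, y, z scaled (see below), a list of three; "dr": the turn, a rotation vector about the tool's x, y, z scaled (see below), a list of three. A call has 1 to 8 rows; each row shifts and turns the commanded pose from where the row before left it, along the tool's axes as they then stand; what a row does not reach is not made up. The controller multiplies each number of a shift by 0.06 m and each number of a turn by 8 degrees. A row lasts 1/8 s, in which the tool goes at most 62.5 mm and 10.7 degrees, less where a joint would pass 70% of its speed; a pose out of reach is approached as far as the arm can. A call with a number of a shift or a turn outside -1 to 1 is refused whole. A call with a gripper value outside its range is refused whole. "gripper" is the gripper's target within -1 to 1 (fully open at 1, half-way at 0, shut at -1), set as the call begins (left out, the last holds). The fingers move at their own pace and stop on an object; the grip force is fixed at half the most. Time passes only in rows, so rows that do not move let the fingers close. It gives the time, the measured TCP pose, the force and the opening at its end, in the units of the state.
- get_obs(): the state, without advancing time (a new reading comes with each control period).
- capture(name): name is "scene" or "top"; returns a dict with "image" (480x640x3 uint8, blue, green, red), "fx", "fy", "cx", "cy" (pixels), "pose" (4x4, takes a point from camera to world coordinates). Camera axes: x right, y up, looking along -z (the intrinsics and any distortion apply to the point x, -y, -z); pixel columns grow to the right and rows downward; lengths in mm; the calibration is good to about 2 mm. A picture is of the moment at which its call begins. There is no depth.
- close_job(): hands the job in, once; it reports no verdict.
The state is a dict: "time": time; "joint_positions": joint angles; "dq": joint speeds; "tau": joint torques, N m; "tool_pos": TCP position; "tcp_rot": TCP orientation; "contact_force": force on the tool from outside, world axes, zero at the start; "moment": the same for the moment, N m; "grip_width": finger opening in mm.
Only numpy, scipy, OpenCV 4.12 (cv2) and the standard library are available. Lean on these libraries where they do the work, as an engineer would, in place of code of your own. Each camera call takes 0.05 s, during which the arm holds its last target.

## Task

Drop the two steel guide pins, one after the other, fully home into the two small bores of the grey fitting block, one in each, while the cap still lies where it is. Then pick up the eight-sided blind cap from the bench, find out which end has the hole, turn it so that the hole faces straight up ready for grease, and finish holding it still in the gripper, in the air over the middle of the block and clear of the pins: do not put it down or let go. Leave the try square, the grease tin and the hammer alone.

Things in the scene. Friction and masses are not known exactly. Their poses are not given: they have to be found in the camera images.
- pin_a_center (a point): loose plain steel guide pin, round, 20 mm diameter, 65 mm long, about 150 g, standing upright on the bench with nothing close by; the point is its centre, half-way up (32.5 mm above its foot), z along its axis. The two pins are alike and either fits either bore
- pin_b_center (a point): loose plain steel guide pin, round, 20 mm diameter, 65 mm long, about 150 g, standing upright on the bench with nothing close by; the point is its centre, half-way up (32.5 mm above its foot), z along its axis. The two pins are alike and either fits either bore
- pin_a: the pin of pin_a_center; its origin is the centre of its foot
- pin_b: the pin of pin_b_center; its origin is the centre of its foot
- bore_a (a point): centre of the mouth of a small pin bore in the block's top face: 23 mm diameter with a small bevel, 28 mm deep, blind, mouth 40 mm above the bench; a pin fully home stands 37 mm out of it. z points up
- bore_b (a point): centre of the mouth of a small pin bore in the block's top face: 23 mm diameter with a small bevel, 28 mm deep, blind, mouth 40 mm above the bench; a pin fully home stands 37 mm out of it. z points up
- seat (a point): middle of the fitting block's top face, the mouth of the large round cap seat (52 mm diameter, 28 mm deep, to be left empty). The block is fixed to the bench, painted grey, 76 x 170 x 40 mm; x across it, y along it, z up. The bores lie 55 mm either side of this point along y
- cap_center (a point): centre of the loose plain metal blind cap: an eight-sided bar 44 mm across flats, 64 mm long, about 200 g, lying level on one flat, so that two opposite flats (18 mm high) stand upright for a 44 mm grasp across the axis. The point is half-way along, on the axis, 22 mm above the bench; x runs along the axis, out of the hole end; z up at the start
- cap: the same cap; origin on the middle of the flat it lies on, axes as cap_center. Both ends are alike outside; one is closed, the other has a blind eight-sided hole 28 mm wide, 42 mm deep. The hole may start facing any level direction. Gripped with the tool leaning some 30 to 45 degrees over the hole end, it comes hole-up when swung through a right angle
- square: bystander: steel try square, arms 200 and 130 mm, lying flat beyond the work; origin near its corner, under it
- tin: bystander: low closed metal grease tin, 64 mm diameter, 50 mm tall; origin under its middle
- hammer: bystander: hammer lying on the bench; origin under its handle line
Mind the look-alikes: they are no part of the job. What is shaped like the pin_b but blue is not meant. What is shaped like the cap but blue or orange is not meant.

How it is judged (in metres and radians):
On the way, in this order (a step that is already met when the one before it is completed fails the run):
1. one pin stands fully home in a bore, let go, the cap still lying in its place (((horizontal distance between pin_a_center and bore_a below 0.006 m and height (world z) of pin_a_center between 0.038 and 0.049 m and angle between pin_a_center's own z axis and vertical below 0.15 rad and contact force between pin_a and the fingers below 0.1 N) or (horizontal distance between pin_a_center and bore_b below 0.006 m and height (world z) of pin_a_center between 0.038 and 0.049 m and angle between pin_a_center's own z axis and vertical below 0.15 rad and contact force between pin_a and the fingers below 0.1 N) or (horizontal distance between pin_b_center and bore_a below 0.006 m and height (world z) of pin_b_center between 0.038 and 0.049 m and angle between pin_b_center's own z axis and vertical below 0.15 rad and contact force between pin_b and the fingers below 0.1 N) or (horizontal distance between pin_b_center and bore_b below 0.006 m and height (world z) of pin_b_center between 0.038 and 0.049 m and angle between pin_b_center's own z axis and vertical below 0.15 rad and contact force between pin_b and the fingers below 0.1 N)) and distance of cap_center from where it was at the start of the episode below 0.03 m and height (world z) of cap_center below 0.04 m), for 0.2 s.
2. both pins stand fully home, one in each bore, let go, the cap still lying in its place ((((horizontal distance between pin_a_center and bore_a below 0.006 m and height (world z) of pin_a_center between 0.038 and 0.049 m and angle between pin_a_center's own z axis and vertical below 0.15 rad and contact force between pin_a and the fingers below 0.1 N) and (horizontal distance between pin_b_center and bore_b below 0.006 m and height (world z) of pin_b_center between 0.038 and 0.049 m and angle between pin_b_center's own z axis and vertical below 0.15 rad and contact force between pin_b and the fingers below 0.1 N)) or ((horizontal distance between pin_a_center and bore_b below 0.006 m and height (world z) of pin_a_center between 0.038 and 0.049 m and angle between pin_a_center's own z axis and vertical below 0.15 rad and contact force between pin_a and the fingers below 0.1 N) and (horizontal distance between pin_b_center and bore_a below 0.006 m and height (world z) of pin_b_center between 0.038 and 0.049 m and angle between pin_b_center's own z axis and vertical below 0.15 rad and contact force between pin_b and the fingers below 0.1 N))) and distance of cap_center from where it was at the start of the episode below 0.03 m and height (world z) of cap_center below 0.04 m), for 0.2 s.
At the end, for the whole second after the job is handed in: Both pins home in separate bores (6 mm of the axis, foot 4.5 mm of the floor, 9 degrees upright), let go. Cap gripped, at rest, hole up within 17 degrees, its centre within 60 mm of the block's middle in plan and over 115 mm above the bench, not touching the pins ((((horizontal distance between pin_a_center and bore_a below 0.006 m and height (world z) of pin_a_center between 0.038 and 0.049 m and angle between pin_a_center's own z axis and vertical below 0.15 rad and contact force between pin_a and the fingers below 0.1 N) and (horizontal distance between pin_b_center and bore_b below 0.006 m and height (world z) of pin_b_center between 0.038 and 0.049 m and angle between pin_b_center's own z axis and vertical below 0.15 rad and contact force between pin_b and the fingers below 0.1 N)) or ((horizontal distance between pin_a_center and bore_b below 0.006 m and height (world z) of pin_a_center between 0.038 and 0.049 m and angle between pin_a_center's own z axis and vertical below 0.15 rad and contact force between pin_a and the fingers below 0.1 N) and (horizontal distance between pin_b_center and bore_a below 0.006 m and height (world z) of pin_b_center between 0.038 and 0.049 m and angle between pin_b_center's own z axis and vertical below 0.15 rad and contact force between pin_b and the fingers below 0.1 N))) and angle between cap_center's own x axis and vertical below 0.3 rad and height (world z) of cap_center above 0.115 m and horizontal distance between cap_center and seat below 0.06 m and contact force between cap and the fingers above 1 N and contact force between cap and pin_a below 0.1 N and contact force between cap and pin_b below 0.1 N and linear speed of cap below 0.03 m/s and angular speed of cap below 0.3 rad/s); the arm keeps its last pose, push and grip.
It fails at once if the try square is moved by more than 4 cm (distance of square from where it was at the start of the episode above 0.038 m).
It fails at once if the grease tin is moved by more than 4 cm (distance of tin from where it was at the start of the episode above 0.038 m).
It fails at once if the hammer is moved by more than 4 cm (distance of hammer from where it was at the start of the episode above 0.038 m).
It also fails if it takes over 64 s, if anything falls off the work surface, if the arm or the gripper's body presses on something with over 40 N, if the wrist force passes 120 N, or if a joint passes its speed limit or range.

## Working session

There is one attempt and no reset: what is moved stays moved. The work goes in short steps, Python scripts to look and compute and a tool call to move; the robot and the scene stay as the last step left them, time stands still between calls to the robot, and variables do not carry over. Pictures are saved under pics/ and viewed, and the job is handed in when it is done.

Besides the shell and the picture viewer there is one more tool, called after "Call:" in YAML: its name, and indented under it one key for each argument. carry_out: Moves the arm, as the interface text tells. Shifts and turns lie within -1 to 1; 1 stands for 0.06 m of shift or 8 degrees of turn. Its arguments: {"type":"object","properties":{"xyz":{"type":"array"},"dr":{"type":"array"},"gripper":{"type":"number"}},"required":["xyz","dr"]}

```bash
ls; mkdir -p pics
python3 - <<'E'
from plant import get_obs, capture
import cv2,json,numpy as np
print(get_obs())
for n in("scene","top"):
    c=capture(n); cv2.imwrite(f"pics/{n}0.png",c["image"]); print(n,c["fx"],c["fy"],c["cx"],c["cy"],[k for k in c]); print(np.round(c["pose"],4))
E
```

```text
pics
{'time': 0.0, 'joint_positions': array([ 1.09996154e+00,  3.42754029e-01,  1.52500126e+00, -3.76755292e-05,
        1.27539247e+00, -1.46008149e-01]), 'dq': array([ 1.07685225e-03, -2.11152520e-04, -3.49839804e-04,  1.14105733e-03,
        2.09564851e-06,  1.00326971e-03]), 'tau': array([-2.88789033e-04, -4.31228793e+01, -2.44219315e+01,  7.17765070e-02,
        5.58810204e-02, -7.15042916e-05]), 'tool_pos': array([167.37630087, 497.21843968, 248.03418669]), 'tcp_rot': array([-3.14004886e+00, -1.90607951e-04,  2.81677686e+00]), 'contact_force': array([0.33821071, 0.25502564, 0.64190029]), 'moment': array([-0.05855422, -0.02031639,  0.07808332]), 'grip_width': 91.58372814762473}
scene 468.52463685207726 468.52463685207726 312.6637525037233 235.36891056765845 ['image', 'fx', 'fy', 'cx', 'cy', 'pose']
[[-6.4710000e-01 -4.8120000e-01  5.9140000e-01  1.1564194e+03]
 [ 7.6220000e-01 -4.2820000e-01  4.8550000e-01  4.6159730e+02]
 [ 1.9600000e-02  7.6490000e-01  6.4380000e-01  6.8832400e+02]
 [ 0.0000000e+00  0.0000000e+00  0.0000000e+00  1.0000000e+00]]
top 559.3608878221436 559.3608878221436 329.6203266951087 243.86383481152845 ['image', 'fx', 'fy', 'cx', 'cy', 'pose']
[[-2.1700000e-02  9.9470000e-01 -1.0000000e-01  4.5627710e+02]
 [-9.9980000e-01 -2.1400000e-02  3.8000000e-03 -1.4852700e+01]
 [ 1.7000000e-03  1.0010000e-01  9.9500000e-01  1.2842444e+03]
 [ 0.0000000e+00  0.0000000e+00  0.0000000e+00  1.0000000e+00]]
```

View pics/scene0.png

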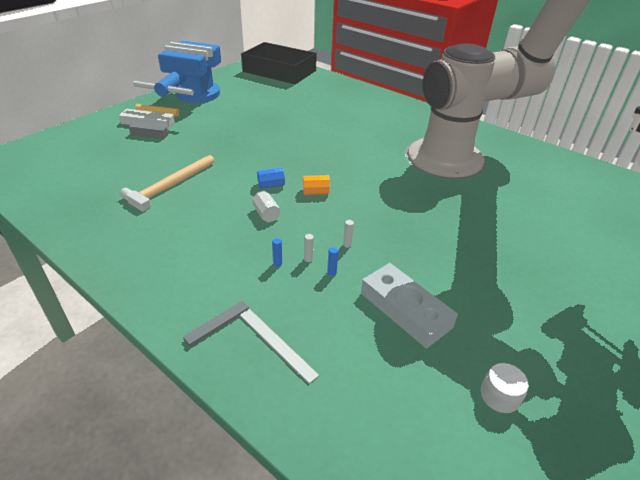

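View pics/top0.png

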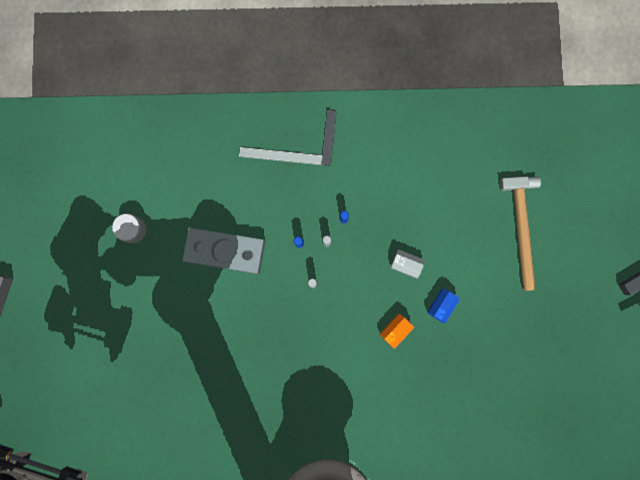

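The scene view shows silver pins at (309,248) and (348,234), and blue look-alikes at (277,252) and (333,262). The silver cap is at (266,207), with blue (271,178) and orange (316,185) look-alikes. In the top view the silver pins are at (326,240) and (312,283), the cap at (407,263) and the block at (224,250). The silver ones fit "plain steel/metal"; I'll check that in an enlarged crop.

Run:
```python
import cv2,numpy as np
s=cv2.imread("pics/scene0.png");t=cv2.imread("pics/top0.png")
a=cv2.resize(s[160:280,230:370],None,fx=5,fy=5,interpolation=cv2.INTER_CUBIC)
cv2.imwrite("pics/c_s.png",a[:600,:800])
b=cv2.resize(s[255:350,350:465],None,fx=5,fy=5,interpolation=cv2.INTER_CUBIC)
cv2.imwrite("pics/c_b.png",b)
c=cv2.resize(t[200:300,285:445],None,fx=5,fy=5,interpolation=cv2.INTER_CUBIC)
cv2.imwrite("pics/c_t.png",c)
d=cv2.resize(t[215:285,175:275],None,fx=8,fy=8,interpolation=cv2.INTER_CUBIC)
cv2.imwrite("pics/c_tb.png",d)
```

```text
(no output)
```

View pics/c_s.png

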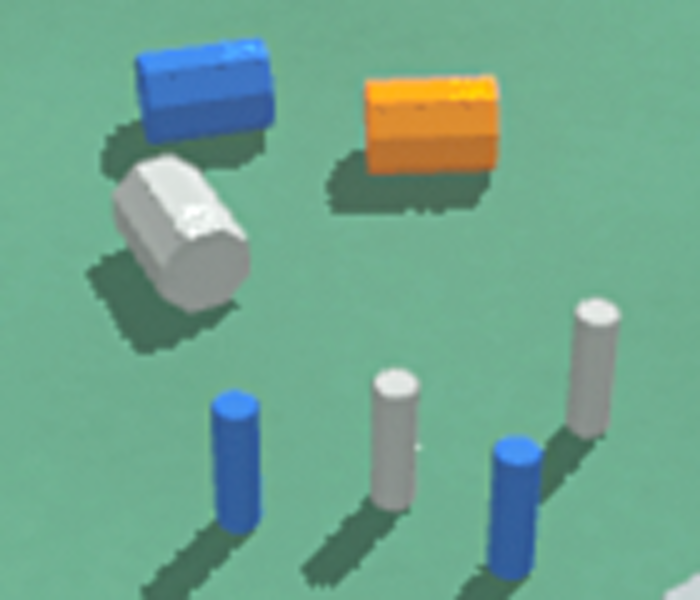

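View pics/c_t.png

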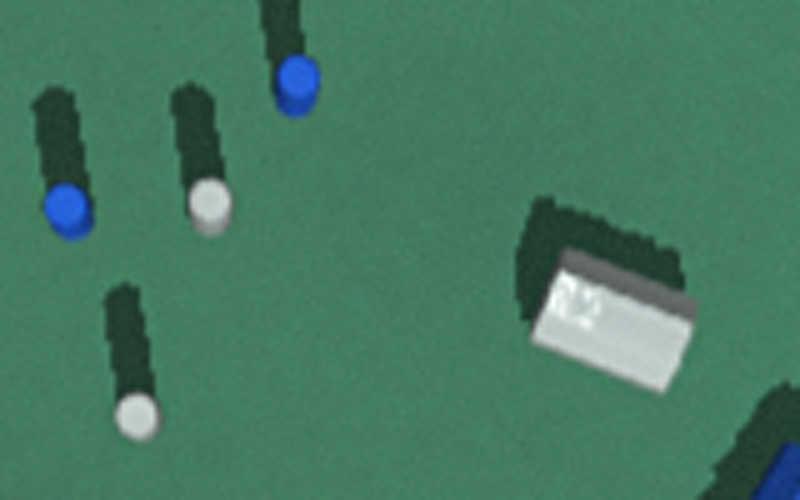

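View pics/c_b.png

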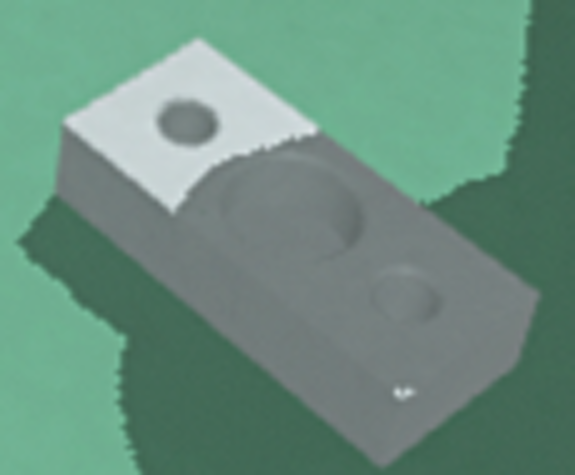

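View pics/c_tb.png

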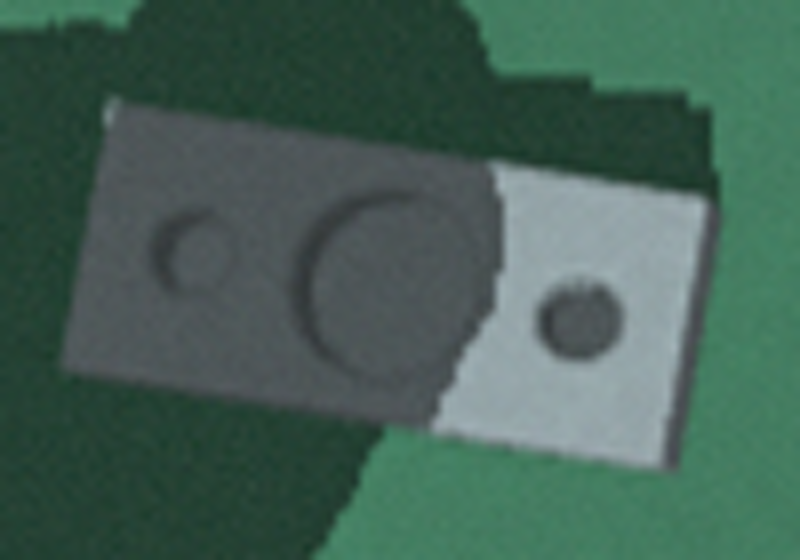

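```bash
cat > h.py <<'E'
import numpy as np,cv2
from scipy.spatial.transform import Rotation as R
from plant import get_obs,capture
def ray(c,px):
    P=np.array(c["pose"]);x=(px[0]-c["cx"])/c["fx"];y=(px[1]-c["cy"])/c["fy"]
    d=P[:3,:3]@np.array([x,-y,-1.]);return P[:3,3],d/np.linalg.norm(d)
def atz(c,px,z):
    o,d=ray(c,px);return o+d*(z-o[2])/d[2]
def tri(c1,p1,c2,p2):
    o1,d1=ray(c1,p1);o2,d2=ray(c2,p2)
    s=np.linalg.lstsq(np.c_[d1,-d2],o2-o1,rcond=None)[0]
    a=o1+d1*s[0];b=o2+d2*s[1];return (a+b)/2,np.linalg.norm(a-b)
def proj(c,X):
    P=np.array(c["pose"]);q=(np.atleast_2d(X)-P[:3,3])@P[:3,:3]
    return np.c_[c["cx"]+c["fx"]*q[:,0]/-q[:,2],c["cy"]+c["fy"]*-q[:,1]/-q[:,2]]
def crop(u,v,k,x0,y0): return ((u+.5)/k-.5+x0,(v+.5)/k-.5+y0)
E
cat > m1.py <<'E'
from h import *
import pickle
S=capture("scene");T=capture("top");pickle.dump((S,T),open("cams.pkl","wb"))
cs=lambda u,v:crop(u,v,5,230,160); ct=lambda u,v:crop(u,v,5,285,200)
cb=lambda u,v:crop(u,v,5,350,255); ctb=lambda u,v:crop(u,v,8,175,215)
np.set_printoptions(precision=1,suppress=True)
for n,a,b in [("pin1",cs(396,384),ct(210,200)),("pin2",cs(597,313),ct(137,415)),
  ("boreL",cb(188,122),ctb(581,320)),("boreS",cb(406,297),ctb(190,252)),
  ("c1",cb(198,38),ctb(672,468)),("c2",cb(64,122),ctb(712,200)),("c3",cb(540,294),ctb(62,372)),
  ("capTopA near closed",cs(190,237),ct(548,297)),]:
    print(n,*tri(S,a,T,b), "top@77/65/40:",atz(T,b,65),atz(T,b,40),"sc",atz(S,a,65),atz(S,a,40))
# cap corners top view at z=44 : silhouette flat top
for p in [(565,250),(695,300),(663,392),(531,340)]: print(atz(T,ct(*p),44),atz(T,ct(*p),31))
E
python3 m1.py
```

```text
pin1 [589.  -13.7  62.5] 1.2838208001022087 top@77/65/40: [588.4 -13.2  65. ] [591.1 -13.1  40. ] sc [591.7 -12.3  65. ] [569.  -31.3  40. ]
pin2 [495.5  20.1  62.3] 1.4182233945187197 top@77/65/40: [495.   20.6  65. ] [495.8  21.3  40. ] sc [498.7  21.4  65. ] [472.3   3.7  40. ]
boreL [561.8 164.9  36.7] 0.5909975465680043 top@77/65/40: [559.2 161.1  65. ] [561.3 164.7  40. ] sc [587.7 177.6  65. ] [564.9 166.2  40. ]
boreS [583.4 273.9  36.3] 1.3642752925249038 top@77/65/40: [580.2 267.9  65. ] [582.7 273.7  40. ] sc [609.  281.7  65. ] [587.1 274.4  40. ]
c1 [519.4 140.7  36.7] 1.3092426899763963 top@77/65/40: [518.2 136.6  65. ] [519.5 139.7  40. ] sc [546.7 155.1  65. ] [522.2 142.8  40. ]
c2 [594.5 128.3  37. ] 0.2578975037268369 top@77/65/40: [591.4 125.   65. ] [594.2 127.9  40. ] sc [618.5 142.7  65. ] [596.9 129.9  40. ]
c3 [550.3 309.9  36.6] 0.5968009760201087 top@77/65/40: [548.  302.7  65. ] [549.9 309.3  40. ] sc [576.9 316.2  65. ] [553.6 310.4  40. ]
capTopA near closed [ 548.2 -167.5   38.4] 11.308696714323483 top@77/65/40: [ 542.6 -159.9   65. ] [ 544.3 -162.9   40. ] sc [ 575.9 -146.5   65. ] [ 552.6 -170.9   40. ]
[ 564.9 -170.7   44. ] [ 566.  -172.3   31. ]
[ 541.3 -227.7   44. ] [ 542.2 -230.    31. ]
[ 500.8 -212.    44. ] [ 501.3 -214.1   31. ]
[ 525.1 -154.3   44. ] [ 525.8 -155.7   31. ]
```

```bash
cat >> h.py <<'E'
def pose():
    o=get_obs();return np.array(o["tool_pos"]),R.from_euler("xyz",o["tcp_rot"])
def plan(p1,R1,n=None,p0=None,R0=None,dec=2):
    if p0 is None:p0,R0=pose()
    rel=(R0.inv()*R1).as_rotvec(); 
    need=max(np.linalg.norm(np.array(p1)-p0)/57,np.degrees(np.linalg.norm(rel))/7.8)
    n=n or max(1,int(np.ceil(need)))
    X=[];D=[];p=p0.copy();Rc=R0
    for i in range(n):
        tp=p0+(np.array(p1)-p0)*(i+1)/n; tR=R0*R.from_rotvec(rel*(i+1)/n)
        x=np.round(Rc.inv().apply(tp-p)/60,dec); d=np.round(np.degrees((Rc.inv()*tR).as_rotvec())/8,dec)
        p=p+Rc.apply(x*60);Rc=Rc*R.from_rotvec(np.radians(d*8)); X.append((x+0.).tolist());D.append((d+0.).tolist())
    for i in range(0,n,8): print("xyz",X[i:i+8],"\n dr",D[i:i+8])
    print("end",np.round(p,1),np.round(np.degrees(Rc.as_euler("xyz")),1),"n",n)
    return p,Rc
def down(yaw): return R.from_euler("xyz",[np.pi,0,np.radians(yaw)])
E
python3 -c "
from h import *
plan([495,20.5,180],down(90))"
```

```text
xyz [[-0.7, -0.53, 0.1], [-0.76, -0.44, 0.11], [-0.8, -0.36, 0.1], [-0.83, -0.26, 0.11], [-0.86, -0.16, 0.1], [-0.88, -0.07, 0.1], [-0.87, 0.03, 0.11], [-0.87, 0.13, 0.1]] 
 dr [[0.0, 0.0, 0.81], [0.0, 0.0, 0.81], [0.0, 0.0, 0.81], [0.0, 0.0, 0.82], [0.0, 0.0, 0.81], [0.0, 0.0, 0.81], [0.0, 0.0, 0.81], [0.0, 0.0, 0.81]]
xyz [[-0.85, 0.23, 0.1], [-0.81, 0.32, 0.11], [-0.78, 0.41, 0.1]] 
 dr [[0.0, 0.0, 0.81], [0.0, 0.0, 0.81], [0.0, 0.01, 0.81]]
end [495.   20.4 180.2] [-180.   -0.   90.] n 11
```

Call:
carry_out:
  xyz:
    - [-0.7,-0.53,0.1]
    - [-0.76,-0.44,0.11]
    - [-0.8,-0.36,0.1]
    - [-0.83,-0.26,0.11]
    - [-0.86,-0.16,0.1]
    - [-0.88,-0.07,0.1]
    - [-0.87,0.03,0.11]
    - [-0.87,0.13,0.1]
  dr:
    - [0,0,0.81]
    - [0,0,0.81]
    - [0,0,0.81]
    - [0,0,0.82]
    - [0,0,0.81]
    - [0,0,0.81]
    - [0,0,0.81]
    - [0,0,0.81]
  gripper: 0.3

```text
time: 1.2
tool_pos: [406.5, 149.3, 198.8]
tcp_rot: [3.141, -0.0, 1.907]
contact_force: [1.6, 1.3, 0.2]
grip_width: 59.8
```

Call:
carry_out:
  xyz:
    - [-0.85,0.23,0.1]
    - [-0.81,0.32,0.11]
    - [-0.78,0.41,0.1]
    - [0,0,0]
  dr:
    - [0,0,0.81]
    - [0,0,0.81]
    - [0,0,0.81]
    - [0,0,0]

```text
time: 1.7
tool_pos: [496.5, 17.9, 179.5]
tcp_rot: [-3.141, 0.0, 1.566]
contact_force: [0.2, 1.4, -0.8]
grip_width: 59.7
```

Run:
```python
from h import *
print(pose()[0],np.degrees(pose()[1].as_euler("xyz")),get_obs()["time"],get_obs()["grip_width"])
for n in("scene","top"):
    c=capture(n); cv2.imwrite(f"pics/{n}1.png",c["image"])
s=cv2.imread("pics/scene1.png");t=cv2.imread("pics/top1.png")
b=cv2.resize(s[255:350,350:465],None,fx=6,fy=6,interpolation=cv2.INTER_CUBIC)
d=cv2.resize(t[215:285,175:275],None,fx=8,fy=8,interpolation=cv2.INTER_CUBIC)
cv2.imwrite("pics/b1.png",b);cv2.imwrite("pics/tb1.png",d)
```

```text
[496.47601497  17.86763669 179.53976646] [-1.79988751e+02  2.05507721e-02  8.97475982e+01] 1.7 59.66954313850757
```

View pics/scene1.png

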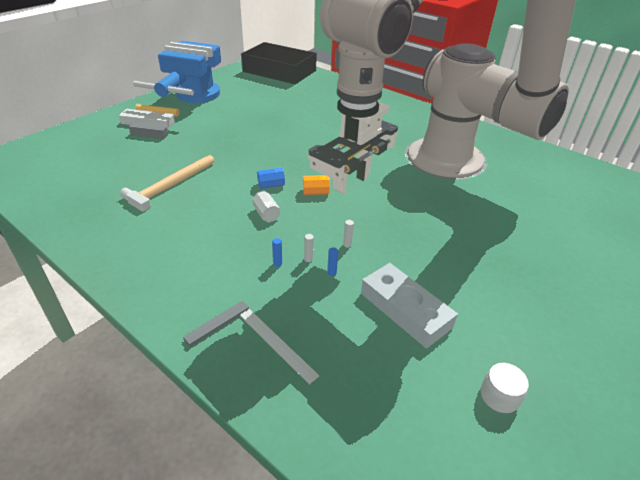

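View pics/b1.png

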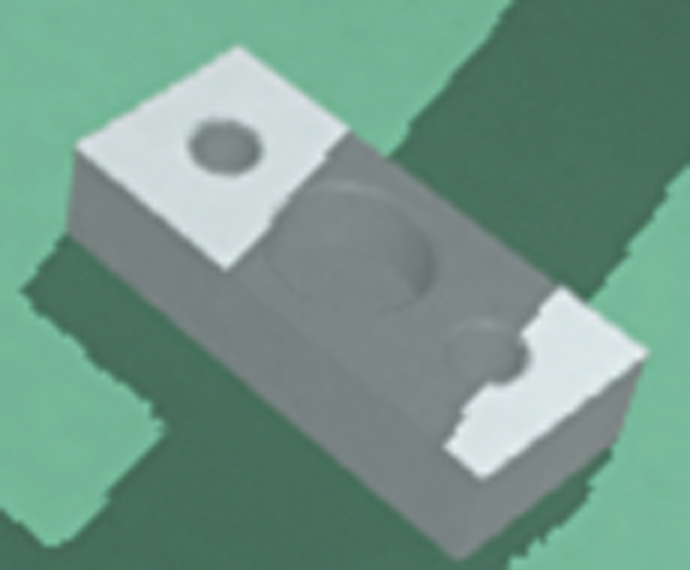

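View pics/tb1.png

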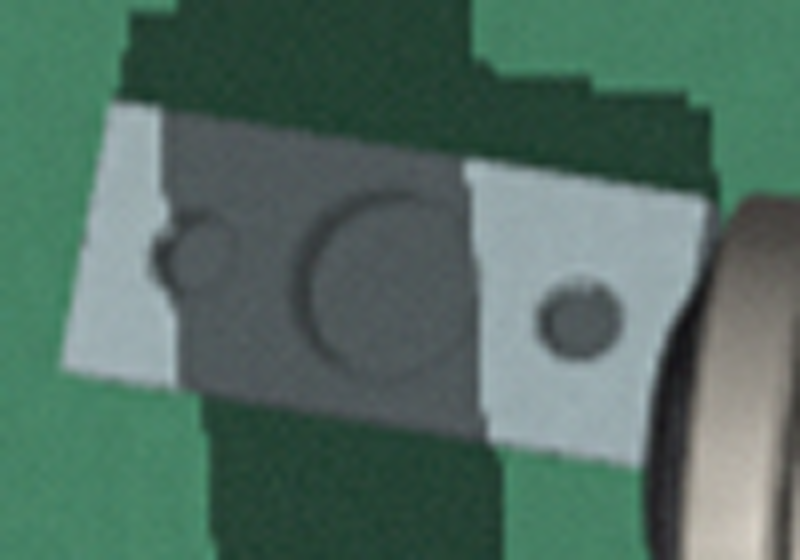

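```bash
cat > ba.py <<'E'
from h import *
import pickle
from scipy.optimize import least_squares
S,T=pickle.load(open("cams.pkl","rb"))
cs=lambda u,v:crop(u,v,5,230,160); ct=lambda u,v:crop(u,v,5,285,200)
cb=lambda u,v:crop(u,v,6,350,255); ctb=lambda u,v:crop(u,v,8,175,215)
bl=[(-38,-85),(38,-85),(38,85),(-38,85)]
sc=[cb(238,46),cb(77,147),cb(482,479),cb(648,352)]
tc=[ctb(672,468),ctb(712,200),ctb(110,102),ctb(62,372)]
sb=[cb(226,147)]; tb=[ctb(581,320)]
def adj(c,v):
    P=np.array(c["pose"],float).copy();P[:3,:3]=P[:3,:3]@R.from_rotvec(v[:3]).as_matrix();P[:3,3]+=v[3:];d=dict(c);d["pose"]=P;return d
def blk(b,pts,z):
    c,s=np.cos(b[2]),np.sin(b[2]);return np.array([[b[0]+c*x-s*y,b[1]+s*x+c*y,z] for x,y in pts])
def f(v):
    s=adj(S,v[:6]);t=adj(T,v[6:12]);b=v[12:15]*[1,1,1];p=v[15:].reshape(2,2)
    r=[]
    r+=list((proj(s,blk(b,bl,40))-sc).ravel()); r+=list((proj(t,blk(b,bl,40))-tc).ravel())
    r+=list((proj(s,blk(b,[(0,-55)],40))-sb).ravel()); r+=list((proj(t,blk(b,[(0,-55)],40))-tb).ravel())
    X=np.c_[p,[65,65]];Z=np.c_[p,[0,0]]
    r+=list((proj(s,X)-[cs(396,384),cs(597,313)]).ravel()); r+=list((proj(t,X)-[ct(210,200),ct(137,415)]).ravel())
    r+=list(.5*(proj(s,Z)-[cs(391,496),cs(587,424)]).ravel())
    r=np.array(r)/.3
    pr=np.r_[v[:3]/.002,v[3:6]/1.5,v[6:9]/.002,v[9:12]/1.5]
    return np.r_[r,pr]
v0=np.r_[np.zeros(12),572,219,-.19,588,-13,495,20]
if __name__=="__main__":
    q=least_squares(f,v0,x_scale=np.r_[[.002]*3,[1.5]*3,[.002]*3,[1.5]*3,1,1,.01,1,1,1,1])
    v=q.x;np.set_printoptions(precision=2,suppress=True)
    print("rms px",np.sqrt(np.mean((q.fun[:-12]*.3)**2)));print(q.fun[:-12]*.3)
    print("cams",v[:12]*np.r_[[1e3]*3,[1]*3,[1e3]*3,[1]*3]);print("block",v[12:15],"pins",v[15:])
    print("bores",blk(v[12:15],[(0,-55),(0,55),(0,0)],40))
    pickle.dump((adj(S,v[:6]),adj(T,v[6:12]),v),open("cal.pkl","wb"))
E
python3 ba.py
```

```text
rms px 0.25926160099679046
[-0.    0.11 -0.33 -0.16  0.32 -0.16 -0.02  0.05 -0.97  0.13 -0.1   0.09
  0.41  0.28  0.1  -0.07 -0.35 -0.08  0.1  -0.33  0.05 -0.03  0.17 -0.04
  0.21 -0.07  0.2  -0.08  0.3   0.32  0.06  0.27]
cams [ 0.1  -0.22  0.65 -0.64 -0.36  0.28  1.02  0.42 -0.39  0.64  0.36 -0.28]
block [574.03 219.4   -0.18] pins [590.4  -12.78 497.06  21.01]
bores [[564.05 165.32  40.  ]
 [584.01 273.49  40.  ]
 [574.03 219.4   40.  ]]
```

```bash
python3 -c "
from h import *
p,r=plan([497,21,90],down(90))
plan([497,21,54],down(90),p0=p,R0=r)"
```

```text
xyz [[0.0, 0.02, 0.75], [0.01, 0.02, 0.75]] 
 dr [[0.0, 0.0, 0.0], [-0.01, 0.0, 0.0]]
end [497.   21.2  89.9] [180.  -0.  90.] n 2
xyz [[0.0, 0.0, 0.6]] 
 dr [[0.0, 0.0, 0.0]]
end [497.   21.2  53.9] [180.  -0.  90.] n 1
```

Call:
carry_out:
  xyz:
    - [0,0.02,0.75]
    - [0.01,0.02,0.75]
    - [0,0,0]
  dr:
    - [0,0,0]
    - [0,0,0]
    - [0,0,0]

```text
time: 2.17
tool_pos: [494.8, 22.7, 88.3]
tcp_rot: [-3.135, -0.001, 1.574]
contact_force: [0.7, 0.1, 0.8]
grip_width: 59.5
```

Run:
```python
from h import *
print(pose()[0],np.degrees(pose()[1].as_euler("xyz")))
c=capture("scene"); cv2.imwrite("pics/s2.png",cv2.resize(c["image"][150:270,270:430],None,fx=5,fy=5,interpolation=cv2.INTER_CUBIC))
```

```text
[494.7897098   22.71132977  88.26164265] [-1.79602333e+02 -5.89122669e-02  9.01620160e+01]
```

View pics/s2.png

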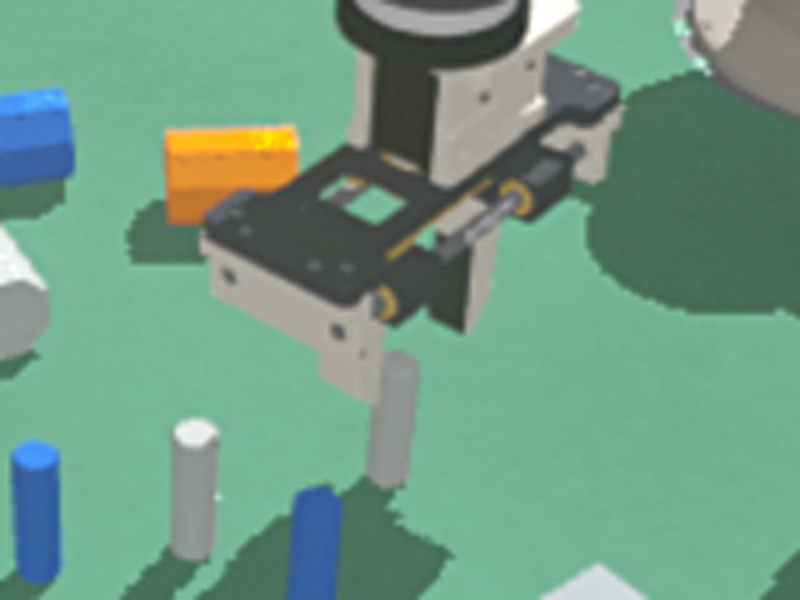

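The picture shows silver pin 2 at crop (395,420), below and between the open fingers, with no other object near them.

Call:
carry_out:
  xyz:
    - [0,0,0.3]
    - [0,0,0.29]
    - [0,0,0]
  dr:
    - [0,0,0]
    - [0,0,0]
    - [0,0,0]

```text
time: 2.6
tool_pos: [497.9, 21.7, 56.2]
tcp_rot: [3.14, -0.0, 1.572]
contact_force: [-0.0, 0.2, 0.8]
grip_width: 59.2
```

Call:
carry_out:
  xyz:
    - [0,0,0]
    - [0,0,0]
    - [0,0,0]
    - [0,0,0]
    - [0,0,0]
  dr:
    - [0,0,0]
    - [0,0,0]
    - [0,0,0]
    - [0,0,0]
    - [0,0,0]
  gripper: -1

```text
time: 3.22
tool_pos: [497.6, 21.2, 55.0]
tcp_rot: [3.141, -0.0, 1.571]
contact_force: [0.2, -0.0, 1.4]
grip_width: 19.2
```

```bash
python3 -c "
from h import *
p,r=pose()
p,r=plan(p+[0,0,90],down(90))
p,r=plan([584,273.5,145],down(90),p0=p,R0=r)
p,r=plan([584,273.5,112],down(90),p0=p,R0=r)"
```

```text
xyz [[0.0, 0.0, -0.75], [0.0, 0.0, -0.75]] 
 dr [[0.0, 0.0, 0.0], [0.0, 0.0, 0.0]]
end [497.6  21.2 145. ] [180.  -0.  90.] n 2
xyz [[0.84, 0.29, 0.0], [0.84, 0.29, 0.0], [0.84, 0.28, 0.0], [0.84, 0.29, 0.0], [0.84, 0.29, 0.0]] 
 dr [[0.0, 0.0, 0.0], [0.0, 0.0, 0.0], [0.0, 0.0, 0.0], [0.0, 0.0, 0.0], [0.0, 0.0, 0.0]]
end [583.9 273.2 145.1] [180.  -0.  90.] n 5
xyz [[0.0, 0.0, 0.55]] 
 dr [[0.0, 0.0, 0.0]]
end [583.9 273.2 112.1] [180.  -0.  90.] n 1
```

Call:
carry_out:
  xyz:
    - [0,0,-0.75]
    - [0,0,-0.75]
    - [0.84,0.29,0]
    - [0.84,0.29,0]
    - [0.84,0.28,0]
    - [0.84,0.29,0]
    - [0.84,0.29,0]
    - [0,0,0]
  dr:
    - [0,0,0]
    - [0,0,0]
    - [0,0,0]
    - [0,0,0]
    - [0,0,0]
    - [0,0,0]
    - [0,0,0]
    - [0,0,0]

```text
time: 4.22
tool_pos: [583.7, 276.7, 143.8]
tcp_rot: [-3.141, -0.001, 1.575]
contact_force: [0.5, -0.7, -1.4]
grip_width: 19.1
```

Call:
carry_out:
  xyz:
    - [0,0,0.3]
    - [0,0,0.25]
    - [0,0,0]
    - [0,0,0]
  dr:
    - [0,0,0]
    - [0,0,0]
    - [0,0,0]
    - [0,0,0]

```text
time: 4.72
tool_pos: [584.1, 272.9, 112.4]
tcp_rot: [3.141, -0.0, 1.571]
contact_force: [0.5, 1.1, -2.1]
grip_width: 19.3
```

Run:
```python
from h import *
c=capture("scene");print(pose()[0],np.degrees(pose()[1].as_euler("xyz"))); cv2.imwrite("pics/s3f.png",c["image"]); cv2.imwrite("pics/s3.png",cv2.resize(c["image"][230:350,340:480],None,fx=5,fy=5,interpolation=cv2.INTER_CUBIC))
```

```text
[584.25644136 273.03506631 112.67747041] [ 1.79933116e+02 -2.43211060e-02  9.00006722e+01]
```

View pics/s3.png

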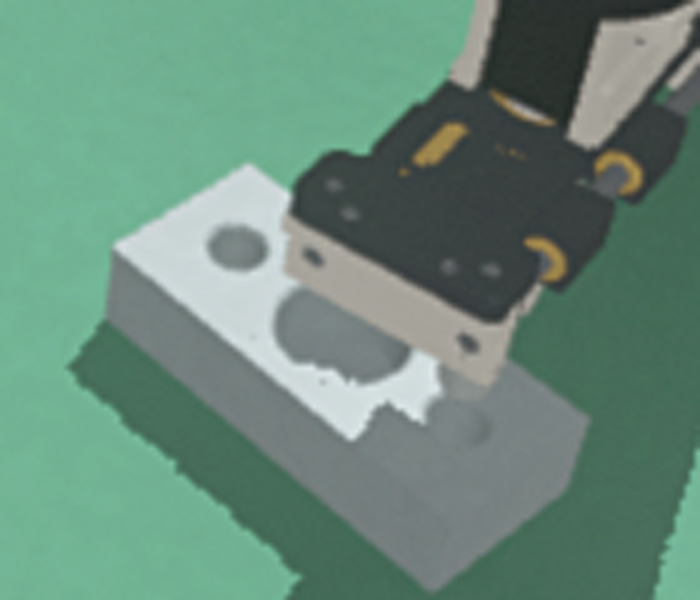

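Call:
carry_out:
  xyz:
    - [0.01,0,0.2]
    - [0,0,0.05]
    - [0,0,0]
    - [0,0,0]
  dr:
    - [0,0,0]
    - [0,0,0]
    - [0,0,0]
    - [0,0,0]

```text
time: 5.28
tool_pos: [583.9, 274.0, 97.1]
tcp_rot: [3.141, -0.0, 1.571]
contact_force: [-0.2, -0.2, -1.4]
grip_width: 19.2
```

Run:
```python
from h import *
import pickle
S=pickle.load(open("cal.pkl","rb"))[0]
c=capture("scene");p=pose()[0];print(p,get_obs()["contact_force"])
im=c["image"];x0,y0,k=400,280,10
cr=cv2.resize(im[y0:y0+55,x0:x0+75],None,fx=k,fy=k,interpolation=cv2.INTER_CUBIC).astype(float)
cr=np.clip((cr-80)*1.8,0,255).astype(np.uint8)
a=np.linspace(0,2*np.pi,60)
def dr(cx,cy,z,r,col):
    q=proj(S,np.c_[cx+r*np.cos(a),cy+r*np.sin(a),0*a+z]); q=((q+.5-[x0,y0])*k-.5).astype(int)
    cv2.polylines(cr,[q],True,col,1)
dr(584.01,273.49,40,11.5,(0,0,255)); dr(p[0],p[1],p[2]-55,10,(0,255,0))
cv2.imwrite("pics/s4.png",cr)
```

```text
[583.95899107 273.9673549   97.1727058 ] [-0.23411801  0.4508905  -0.75883183]
```

View pics/s4.png

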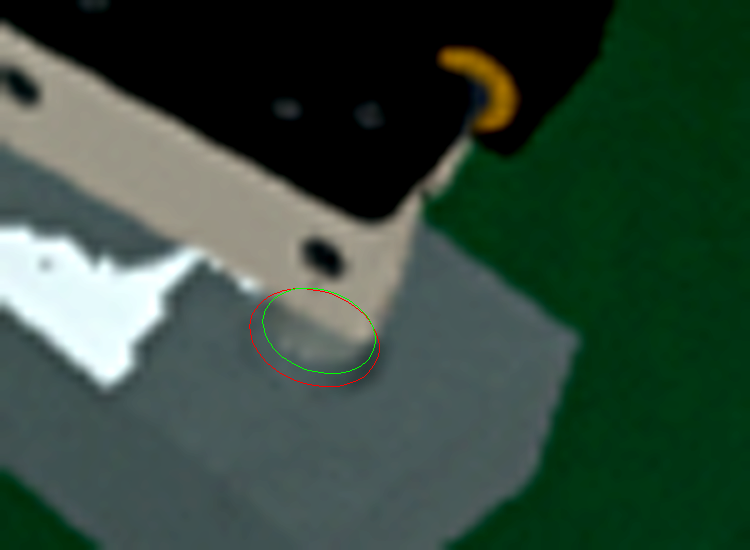

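The predicted foot (green) sits inside the bore outline (red, crop (315,338)), and the red outline matches the real bore rim. I'll lower it in small steps while watching the force.

Call:
carry_out:
  xyz:
    - [0,0,0.05]
    - [0,0,0.05]
    - [0,0,0]
  dr:
    - [0,0,0]
    - [0,0,0]
    - [0,0,0]

```text
time: 5.7
tool_pos: [583.5, 273.8, 90.5]
tcp_rot: [-3.141, 0.0, 1.571]
contact_force: [-0.2, -0.2, -1.8]
grip_width: 19.3
```

Call:
carry_out:
  xyz:
    - [0,0,0.08]
    - [0,0,0.08]
    - [0,0,0.05]
    - [0,0,0]
  dr:
    - [0,0,0]
    - [0,0,0]
    - [0,0,0]
    - [0,0,0]

```text
time: 6.2
tool_pos: [583.6, 273.8, 77.9]
tcp_rot: [-3.141, 0.0, 1.571]
contact_force: [0.1, -0.3, -1.6]
grip_width: 19.3
```

Call:
carry_out:
  xyz:
    - [0,0,0.07]
    - [0,0,0.07]
    - [0,0,0]
  dr:
    - [0,0,0]
    - [0,0,0]
    - [0,0,0]

```text
time: 6.58
tool_pos: [583.5, 273.8, 69.4]
tcp_rot: [-3.141, 0.0, 1.571]
contact_force: [-0.3, 0.6, -1.1]
grip_width: 19.0
```

Foot is about 2 mm above the bore floor. I'll open part-way, then rise.

Call:
carry_out:
  xyz:
    - [0,0,0]
    - [0,0,0]
    - [0,0,0]
    - [0,0,0]
  dr:
    - [0,0,0]
    - [0,0,0]
    - [0,0,0]
    - [0,0,0]
  gripper: 0.3

```text
time: 7.08
tool_pos: [583.9, 273.9, 70.1]
tcp_rot: [3.141, -0.0, 1.571]
contact_force: [0.1, 0.9, 0.3]
grip_width: 54.8
```

Call:
carry_out:
  xyz:
    - [0,0,-0.5]
    - [0,0,-0.8]
    - [0,0,-0.5]
    - [0,0,0]
  dr:
    - [0,0,0]
    - [0,0,0]
    - [0,0,0]
    - [0,0,0]

```text
time: 7.58
tool_pos: [585.1, 274.4, 181.0]
tcp_rot: [3.136, -0.002, 1.571]
contact_force: [1.0, -0.4, 0.2]
grip_width: 59.1
```

```bash
python3 -c "
from h import *
c=capture('scene');cv2.imwrite('pics/s5.png',cv2.resize(c['image'][180:340,310:490],None,fx=3.3,fy=3.3,interpolation=cv2.INTER_CUBIC))
p,r=pose();print(p)
p,r=plan([590.4,-12.8,140],down(90))
p,r=plan([590.4,-12.8,90],down(90),p0=p,R0=r)"
```

```text
[584.06397975 273.99633868 178.70813753]
xyz [[-0.8, 0.02, 0.11], [-0.79, 0.01, 0.1], [-0.8, 0.02, 0.11], [-0.8, 0.02, 0.11], [-0.79, 0.02, 0.1], [-0.8, 0.01, 0.11]] 
 dr [[0.0, 0.0, 0.0], [0.0, 0.0, 0.0], [0.01, 0.0, 0.0], [0.0, 0.0, 0.0], [0.0, 0.0, 0.0], [0.0, 0.0, 0.0]]
end [590.3 -12.8 140.1] [180.  -0.  90.] n 6
xyz [[0.0, 0.0, 0.84]] 
 dr [[0.0, 0.0, 0.0]]
end [590.3 -12.7  89.7] [180.  -0.  90.] n 1
```

View pics/s5.png

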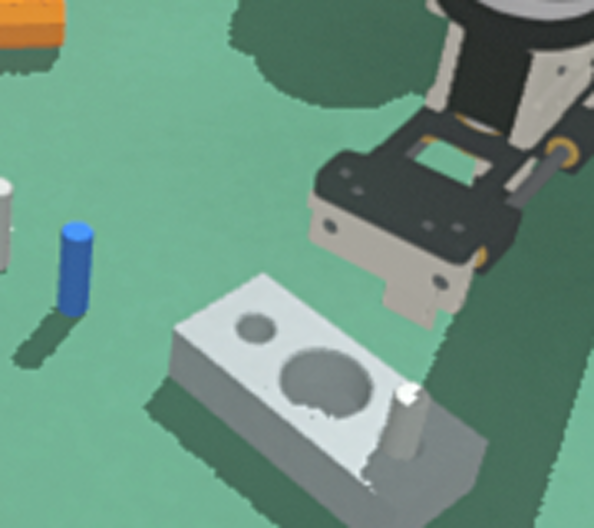

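The pin stands upright in its bore (crop (405,420)) and is let go. Next is the second pin; first I'll check the blue neighbours' clearances.

```bash
python3 -c "
from h import *
import pickle
S,T,v=pickle.load(open('cal.pkl','rb'))
ct=lambda u,v:crop(u,v,5,285,200);cs=lambda u,v:crop(u,v,5,230,160)
for t,s in [((67,205),(518,451)),((298,76),(236,405))]: print(atz(T,ct(*t),65),atz(S,cs(*s),65))
"
```

```text
[589.42577275  50.397746    65.        ] [589.52869048  50.63051568  65.        ]
[644.33531592 -52.24050247  65.        ] [643.94398551 -52.7818027   65.        ]
```

Call:
carry_out:
  xyz:
    - [-0.8,0.02,0.1]
    - [-0.8,0.02,0.1]
    - [-0.8,0.02,0.1]
    - [-0.8,0.02,0.1]
    - [-0.79,0.01,0.1]
    - [-0.79,0.01,0.1]
    - [0,0,0]
    - [0,0,0]
  dr:
    - [0,0,0]
    - [0,0,0]
    - [0,0,0]
    - [0,0,0]
    - [0,0,0]
    - [0,0,0]
    - [0,0,0]
    - [0,0,0]

```text
time: 8.62
tool_pos: [589.3, -12.4, 140.7]
tcp_rot: [-3.139, -0.001, 1.571]
contact_force: [0.3, 0.1, 0.1]
grip_width: 59.2
```

Call:
carry_out:
  xyz:
    - [0,0.02,0.7]
    - [0,0,0.71]
    - [0,0,0]
    - [0,0,0]
  dr:
    - [0,0,0]
    - [0,0,0]
    - [0,0,0]
    - [0,0,0]

```text
time: 9.12
tool_pos: [592.0, -12.0, 58.6]
tcp_rot: [3.14, 0.0, 1.573]
contact_force: [-0.5, 0.3, 0.8]
grip_width: 59.8
```

Call:
carry_out:
  xyz:
    - [0,0,0]
    - [0,0,0]
    - [0,0,0]
    - [0,0,0]
    - [0,0,0]
  dr:
    - [0,0,0]
    - [0,0,0]
    - [0,0,0]
    - [0,0,0]
    - [0,0,0]
  gripper: -1

```text
time: 9.75
tool_pos: [591.2, -13.0, 57.4]
tcp_rot: [3.141, -0.0, 1.571]
contact_force: [-0.2, -0.2, 1.3]
grip_width: 19.3
```

```bash
python3 -c "
from h import *
p,r=pose();print(p)
p,r=plan(p+[0,0,90],down(90))
p,r=plan([564.1,165.3,145],down(90),p0=p,R0=r)
p,r=plan([564.1,165.3,98],down(90),p0=p,R0=r)"
```

```text
[591.20622506 -12.98177455  57.43035317]
xyz [[0.0, 0.0, -0.75], [0.0, 0.0, -0.75]] 
 dr [[0.0, 0.0, 0.0], [0.0, 0.0, 0.0]]
end [591.2 -13.  147.4] [180.  -0.  90.] n 2
xyz [[0.74, -0.11, 0.01], [0.75, -0.12, 0.01], [0.74, -0.11, 0.01], [0.74, -0.11, 0.01]] 
 dr [[0.0, 0.0, 0.0], [0.0, 0.0, 0.0], [0.0, 0.0, 0.0], [0.0, 0.0, 0.0]]
end [564.1 165.2 145. ] [180.  -0.  90.] n 4
xyz [[0.0, 0.0, 0.78]] 
 dr [[0.0, 0.0, 0.0]]
end [564.1 165.2  98.2] [180.  -0.  90.] n 1
```

Call:
carry_out:
  xyz:
    - [0,0,-0.75]
    - [0,0,-0.75]
    - [0.74,-0.11,0]
    - [0.74,-0.11,0]
    - [0.74,-0.12,0]
    - [0.74,-0.11,0]
    - [0,0,0]
    - [0,0,0]
  dr:
    - [0,0,0]
    - [0,0,0]
    - [0,0,0]
    - [0,0,0]
    - [0,0,0]
    - [0,0,0]
    - [0,0,0]
    - [0,0,0]

```text
time: 10.75
tool_pos: [563.9, 164.4, 147.0]
tcp_rot: [-3.141, 0.0, 1.572]
contact_force: [0.2, 0.0, -2.5]
grip_width: 19.0
```

Call:
carry_out:
  xyz:
    - [0,0,0.4]
    - [0,0,0.35]
    - [0,0,0]
    - [0,0,0]
  dr:
    - [0,0,0]
    - [0,0,0]
    - [0,0,0]
    - [0,0,0]

```text
time: 11.25
tool_pos: [564.7, 163.9, 103.1]
tcp_rot: [3.141, -0.0, 1.57]
contact_force: [0.4, 0.1, -2.0]
grip_width: 19.2
```

```bash
cat > ov.py <<'E'
from h import *
import pickle,sys
S=pickle.load(open("cal.pkl","rb"))[0]
bx,by,off=map(float,sys.argv[2:5]);x0,y0=int(sys.argv[5]),int(sys.argv[6])
c=capture("scene");p=pose()[0];print(p,get_obs()["contact_force"])
im=c["image"];k=10
cr=cv2.resize(im[y0:y0+55,x0:x0+75],None,fx=k,fy=k,interpolation=cv2.INTER_CUBIC).astype(float)
cr=np.clip((cr-60)*1.4,0,255).astype(np.uint8)
a=np.linspace(0,2*np.pi,60)
def dr(cx,cy,z,r,col):
    q=proj(S,np.c_[cx+r*np.cos(a),cy+r*np.sin(a),0*a+z]); q=((q+.5-[x0,y0])*k-.5).astype(int)
    cv2.polylines(cr,[q],True,col,1)
dr(bx,by,40,11.5,(0,0,255)); dr(p[0],p[1],p[2]-off,10,(0,255,0))
cv2.imwrite(sys.argv[1],cr)
E
python3 ov.py pics/s6.png 564.05 165.32 57.4 350 250
```

```text
[564.86026449 164.1548246  103.32708958] [-0.59070685 -0.01549733 -1.81131855]
```

View pics/s6.png

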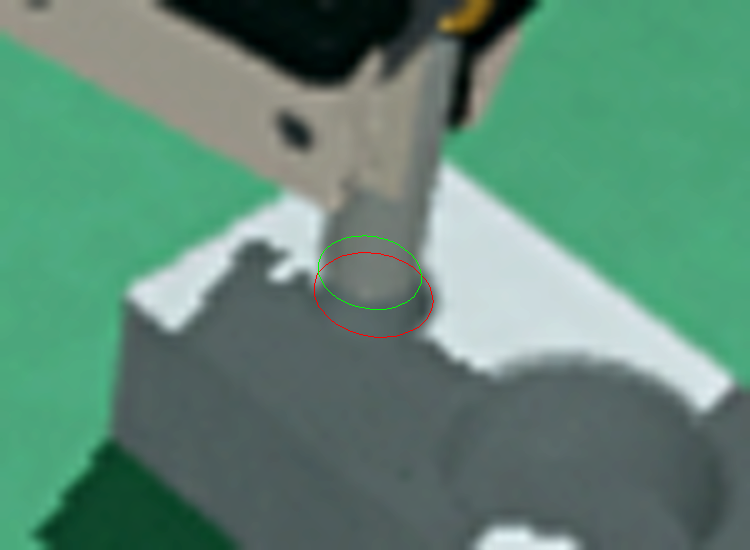

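Call:
carry_out:
  xyz:
    - [0.01,-0.01,0.05]
    - [0,0,0.05]
    - [0,0,0]
    - [0,0,0]
  dr:
    - [0,0,0]
    - [0,0,0]
    - [0,0,0]
    - [0,0,0]

```text
time: 11.8
tool_pos: [563.5, 165.3, 96.4]
tcp_rot: [3.141, -0.0, 1.571]
contact_force: [0.2, -0.2, -1.6]
grip_width: 19.3
```

```bash
python3 ov.py pics/s7.png 564.05 165.32 57.4 350 250
```

```text
[563.48557486 165.36088347  96.38517911] [ 0.16219774  0.20164026 -2.54617066]
```

View pics/s7.png

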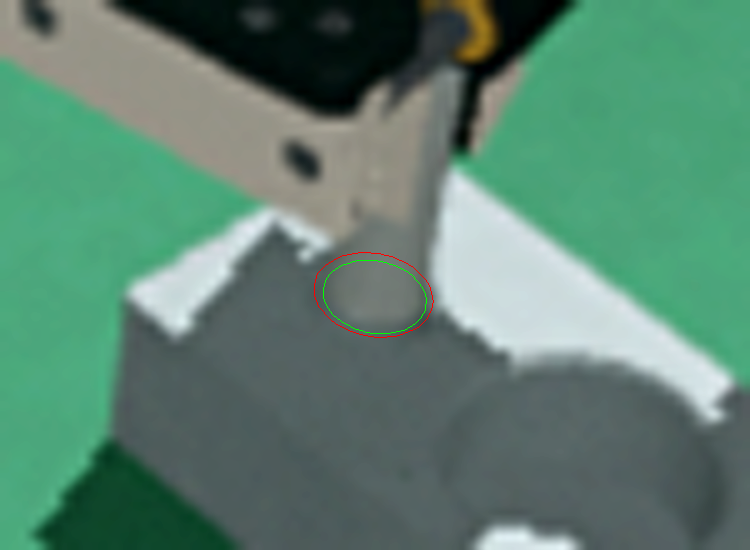

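Call:
carry_out:
  xyz:
    - [0,0,0.05]
    - [0,0,0.05]
    - [0,0,0]
  dr:
    - [0,0,0]
    - [0,0,0]
    - [0,0,0]

```text
time: 12.22
tool_pos: [563.3, 165.3, 90.0]
tcp_rot: [-3.141, -0.0, 1.571]
contact_force: [-0.1, -0.3, -1.2]
grip_width: 18.9
```

Call:
carry_out:
  xyz:
    - [0,0,0.08]
    - [0,0,0.08]
    - [0,0,0.05]
    - [0,0,0]
  dr:
    - [0,0,0]
    - [0,0,0]
    - [0,0,0]
    - [0,0,0]

```text
time: 12.72
tool_pos: [563.3, 165.3, 77.4]
tcp_rot: [-3.141, -0.0, 1.571]
contact_force: [-0.8, -0.2, -2.1]
grip_width: 18.8
```

Call:
carry_out:
  xyz:
    - [0,0,0.05]
    - [0,0,0.05]
    - [0,0,0]
  dr:
    - [0,0,0]
    - [0,0,0]
    - [0,0,0]

```text
time: 13.1
tool_pos: [563.3, 165.3, 71.5]
tcp_rot: [-3.141, -0.0, 1.571]
contact_force: [-0.9, -0.3, -1.2]
grip_width: 19.0
```

Call:
carry_out:
  xyz:
    - [0,0,0]
    - [0,0,0]
    - [0,0,0]
    - [0,0,0]
  dr:
    - [0,0,0]
    - [0,0,0]
    - [0,0,0]
    - [0,0,0]
  gripper: 0.3

```text
time: 13.6
tool_pos: [563.5, 165.3, 71.9]
tcp_rot: [3.141, -0.0, 1.571]
contact_force: [0.2, 0.0, 0.2]
grip_width: 54.6
```

Call:
carry_out:
  xyz:
    - [0,0,-0.5]
    - [0,0,-0.8]
    - [0,0,-0.9]
    - [0,0,-0.5]
    - [0,0,0]
  dr:
    - [0,0,0]
    - [0,0,0]
    - [0,0,0]
    - [0,0,0]
    - [0,0,0]
  gripper: 0.6

```text
time: 14.22
tool_pos: [564.6, 165.5, 236.6]
tcp_rot: [3.136, -0.001, 1.571]
contact_force: [-0.2, -0.1, -0.4]
grip_width: 73.4
```

```bash
python3 -c "
from h import *
c=capture('scene');im=c['image'];cv2.imwrite('pics/s8f.png',im);cv2.imwrite('pics/s8.png',cv2.resize(im[180:340,310:490],None,fx=3.3,fy=3.3,interpolation=cv2.INTER_CUBIC))
t=capture('top')['image'];cv2.imwrite('pics/t8f.png',t)
a=cv2.resize(im[185:230,245:290],None,fx=8,fy=8,interpolation=cv2.INTER_CUBIC)
b=cv2.resize(t[240:285,382:432],None,fx=8,fy=8,interpolation=cv2.INTER_CUBIC)
cv2.imwrite('pics/cap8.png',np.hstack([a,b[:360]]))
print(pose()[0])
"
```

```text
[563.05858522 165.17987306 233.08657919]
```

View pics/s8.png

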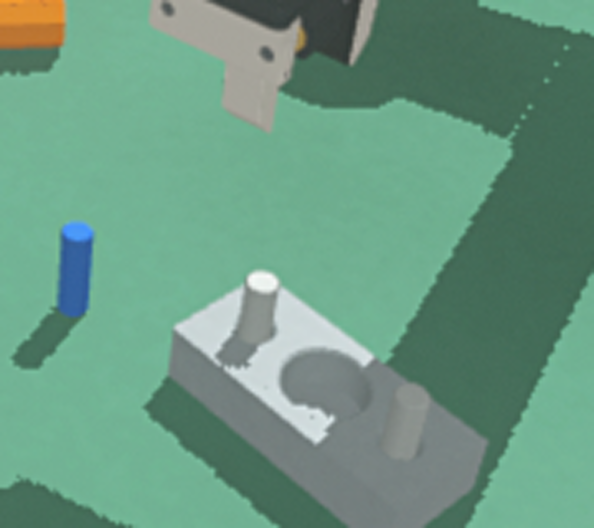

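View pics/cap8.png

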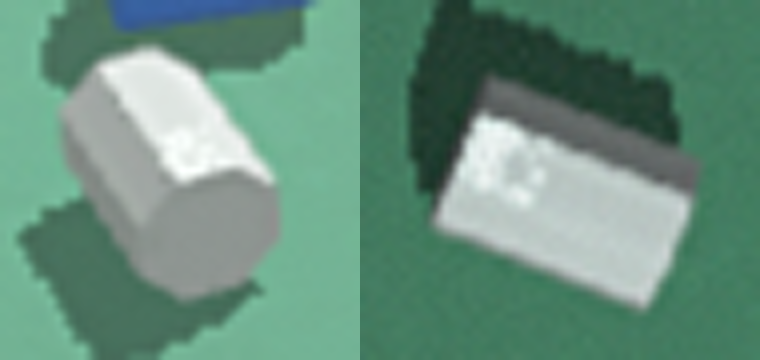

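Both pins stand in their bores (crop (260,305) and (405,420)). The end of the cap facing the scene camera (left crop (205,235)) is a plain unbroken octagon, so it's the closed end and the hole points away, towards lower-right in the top view. Next I'll check the pin heights and fit the cap pose.

```bash
cat > m2.py <<'E'
from h import *
import pickle
np.set_printoptions(precision=1,suppress=True)
S,T,v=pickle.load(open("cal.pkl","rb"))
c8=lambda u,v:crop(u,v,3.3,310,180)
for n,p in(("L",(263,282)),("S",(411,395))): print("pin top",n,atz(S,c8(*p),77),"expect",{"L":(564.05,165.3),"S":(584,273.5)}[n])
t=cv2.imread("pics/t8f.png");o0=cv2.imread("pics/top0.png")
hsv=cv2.cvtColor(t,cv2.COLOR_BGR2HSV)
m=((hsv[...,1]<70)).astype(np.uint8);roi=np.zeros_like(m);roi[240:285,380:435]=1;m&=roi
m=cv2.morphologyEx(m,cv2.MORPH_OPEN,np.ones((3,3)))
cn=max(cv2.findContours(m,0,2)[0],key=cv2.contourArea);r=cv2.minAreaRect(cn);b=cv2.boxPoints(r);print("cap",r)
W=np.array([atz(T,p,28) for p in b]);print(W,W.mean(0))
for i in range(2): d=W[i+1]-W[i];print(np.linalg.norm(d),np.degrees(np.arctan2(d[1],d[0])))
for n,lo,hi in(("blue",100,125),("orange",5,20)):
    m=((hsv[...,1]>150)&(hsv[...,0]>lo)&(hsv[...,0]<hi)).astype(np.uint8);m[:270]=0;m[:,:360]=0
    cn=max(cv2.findContours(m,0,2)[0],key=cv2.contourArea);b=cv2.boxPoints(cv2.minAreaRect(cn));W=np.array([atz(T,p,28) for p in b]);print(n,W[:,:2].tolist())
print(get_obs()["joint_positions"].round(3))
E
python3 m2.py
```

```text
pin top L [563.7 165.2  77. ] expect (564.05, 165.3)
pin top S [584.6 272.5  77. ] expect (584, 273.5)
cap ((407.4137878417969, 263.46551513671875), (30.82542610168457, 20.98357391357422), 21.801406860351562)
[[ 528.2 -151.6   28. ]
 [ 571.8 -170.6   28. ]
 [ 544.5 -234.1   28. ]
 [ 501.1 -214.9   28. ]] [ 536.4 -192.8   28. ]
47.54468229934758 -23.577666011303386
69.14482180892658 -113.23787608122335
blue [[425.53113742370016, -230.68177676896326], [483.57968320353035, -268.5837671974445], [458.0950578251844, -308.64358305719037], [400.2805582438982, -270.6235941890038]]
orange [[382.045248266277, -122.98657730623553], [427.29713221859816, -171.22716964635703], [394.5919007908936, -202.36001970319336], [349.5795515936521, -154.1246139987452]]
[0.2 0.5 1.4 0.  1.3 0.2]
```

```bash
cat > g.py <<'E'
from h import *
th=np.radians(38);hz=np.radians(-113.2);h=np.array([np.cos(hz),np.sin(hz),0]);up=np.array([0,0,1.])
def Rtilt(th):  # tool frame leaning th over hole end
    a=-np.cos(th)*up-np.sin(th)*h; x=-np.cos(th)*h+np.sin(th)*up; y=np.cross(a,x)
    return R.from_matrix(np.c_[x,y,a])
Rg=Rtilt(th);a=Rg.as_matrix()[:,2]
G=np.array([535,-193,25])-4*h; Tg=G-3*a
E
python3 -c "
from g import *
print(Tg,Tg-140*a,np.degrees(Rg.as_euler('xyz')));print(get_obs()['joint_positions'],pose()[0])
p,r=plan(Tg-140*a+[0,0,30],Rg)"
```

```text
[ 535.84816307 -191.0210873    27.36403226] [ 501.89328305 -270.24375796  137.68553777] [180.  -38.   66.8]
[1.54758655e-01 4.68018011e-01 1.37116976e+00 5.25085694e-05
 1.30323093e+00 1.54222708e-01] [563.05858522 165.17987306 233.08657919]
xyz [[-0.91, -0.13, 0.14], [-0.92, -0.08, 0.06], [-0.92, -0.04, -0.02], [-0.92, 0.0, -0.09], [-0.91, 0.06, -0.17], [-0.89, 0.1, -0.24], [-0.86, 0.14, -0.31], [-0.83, 0.2, -0.37]] 
 dr [[-0.12, 0.59, 0.35], [-0.12, 0.58, 0.35], [-0.12, 0.59, 0.35], [-0.12, 0.58, 0.35], [-0.12, 0.59, 0.35], [-0.13, 0.59, 0.34], [-0.12, 0.58, 0.35], [-0.12, 0.59, 0.35]]
end [ 502.  -270.3  167.4] [180.  -38.   66.8] n 8
```

Call:
carry_out:
  xyz:
    - [-0.91,-0.13,0.14]
    - [-0.92,-0.08,0.06]
    - [-0.92,-0.04,-0.02]
    - [-0.92,0.0,-0.09]
  dr:
    - [-0.12,0.59,0.35]
    - [-0.12,0.58,0.35]
    - [-0.12,0.59,0.35]
    - [-0.12,0.58,0.35]

```text
time: 14.82
tool_pos: [531.6, -53.4, 199.2]
tcp_rot: [3.108, -0.334, 1.378]
contact_force: [1.2, 0.1, 0.2]
grip_width: 73.0
```

```bash
python3 -c "
from g import *
print(get_obs()['joint_positions'],pose()[0],get_obs()['tcp_rot'],get_obs()['dq'])"
```

```text
[-0.43014889  0.40351412  1.6258963   0.36075281  1.18273325 -0.38084564] [531.64012469 -53.4246981  199.17319209] [ 3.10778501 -0.33434179  1.37755701] [-1.1932593   0.13501647  0.17569517  0.67811033  0.11911467 -1.08619636]
```

Call:
carry_out:
  xyz:
    - [-0.91,0.06,-0.17]
    - [-0.89,0.1,-0.24]
    - [-0.86,0.14,-0.31]
    - [-0.83,0.2,-0.37]
    - [0,0,0]
    - [0,0,0]
  dr:
    - [-0.12,0.59,0.35]
    - [-0.13,0.59,0.34]
    - [-0.12,0.58,0.35]
    - [-0.12,0.59,0.35]
    - [0,0,0]
    - [0,0,0]

```text
time: 15.58
tool_pos: [501.9, -269.6, 166.5]
tcp_rot: [-3.139, -0.666, 1.164]
contact_force: [-0.4, 0.9, -0.7]
grip_width: 73.3
```

```bash
python3 -c "
from g import *
print(get_obs()['joint_positions'],pose()[0],get_obs()['tcp_rot'],get_obs()['dq'])"
```

```text
[-0.91894125  0.64132501  1.45016751  0.57225586  1.44354783 -0.7035127 ] [ 501.88067454 -269.56450177  166.46808052] [-3.13925688 -0.66566246  1.16414527] [ 0.03762636 -0.03178816  0.00303202  0.0017875   0.00154314 -0.00163913]
```

```bash
cat > kin.py <<'E'
from h import *
from scipy.optimize import least_squares
D=[([1.1,0.342,1.524,0,1.275,-0.146],[167.522,497.573,248.741],[-3.14159,0,2.8168]),
([.154758655,.468018,1.37116976,5e-5,1.30323,.1542227],[563.0586,165.17987,233.0866],[3.1412,0,1.5708]),
([-0.43014889,0.40351412,1.6258963,0.36075281,1.18273325,-0.38084564],[531.64012469,-53.4246981,199.17319209],[3.10778501,-0.33434179,1.37755701]),
([-0.91894125,0.64132501,1.45016751,0.57225586,1.44354783,-0.7035127],[501.88067454,-269.56450177,166.46808052],[-3.13925688,-0.66566246,1.16414527])]
def fk(q,L):
    e,d,H,L1,L2,L3,e2=L
    r1=R.from_euler("z",q[0]);r2=r1*R.from_euler("y",q[1]);r3=r2*R.from_euler("y",q[2])
    r=r3*R.from_euler("z",SG*q[3])*R.from_euler("y",q[4])*R.from_euler("z",q[5]+np.pi/2)
    p=r1.apply([e,d,H])+r2.apply([0,0,L1])+r3.apply([e2,0,L2])+r.apply([0,0,L3]);return p,r
SG=1
def fit():
    f=lambda L:np.r_[np.concatenate([fk(q,L)[0]-p for q,p,_ in D]),(L[6])*.01,L[0]*.01]
    return least_squares(f,[0,76,300,400,400,200,0]).x
Lk=np.array(fit())
def ik(p,r,q0):
    lo=np.array([-2.53,-.77,.04,-1,.28,-3.11]);hi=np.array([2.53,2.02,2.7,4.14,2.66,3.11])
    def f(q):
        P,Q=fk(q,Lk);return np.r_[(P-p)/10,(Q.inv()*r).as_rotvec()*10]
    s=least_squares(f,np.clip(q0,lo+.01,hi-.01),bounds=(lo,hi));return s.x,np.abs(s.fun).max()
if __name__=="__main__":
    for SGv in (1,-1):
        SG=SGv
        L=fit();print(SG,L.round(1))
        for q,p,e in D: P,Q=fk(q,L);print((P-p).round(1),np.degrees((Q.inv()*R.from_euler("xyz",e)).magnitude()).round(2))
E
python3 kin.py
```

```text
1 [-1.000e-01  7.640e+01  2.224e+02  5.064e+02  3.794e+02  2.961e+02
  4.620e+01]
[0.  0.1 0. ] 0.03
[-0.1 -0.  -0. ] 0.08
[-0.  0.  0.] 0.0
[ 0. -0. -0.] 0.0
-1 [ 419.6   80.2  402.    12.8  250.8 -278.7  399. ]
[  9.4  26.8 -10.7] 0.03
[-20.6   0.6   7.8] 0.08
[-19.3   6.7   8.9] 41.34
[  3.1 -13.3  -5.9] 65.58
```

```bash
cat > pl.py <<'E'
from g import *; from kin import *
np.set_printoptions(precision=2,suppress=True)
q=np.array([-0.919,0.641,1.450,0.572,1.4435,-0.7035])
qg,e=ik(Tg,Rg,q);print("grasp",qg,e)
def final(phi,dt=0):  # tool az phi, hole up; tool is th below horizontal
    hh=np.array([np.cos(phi),np.sin(phi),0]);A=np.cos(th)*hh-np.sin(th)*up;X=-np.cos(th)*up-np.sin(th)*hh
    return R.from_matrix(np.c_[X,np.cross(A,X),A])
for z in(150,180,220):
  for phi in range(-60,121,20):
    r=final(np.radians(phi)); 
    # cap centre relative to grasp: +4 along h (now up), -3 height along -hh dir
    p=np.array([574,219,z])-3*r.as_matrix()[:,2]
    best=min((ik(p,r,q0) for q0 in ([.2,.4,1.4,0,.5,-1.57],[.2,.4,1.4,1.5,.8,-1.5],[.4,.4,1.4,-.8,.8,-1.5])),key=lambda s:s[1])
    print(z,phi,best[0],round(best[1],3))
E
python3 pl.py
```

```text
grasp [-0.79  0.8   1.61  0.69  1.12 -0.82] 8.526512829121202e-15
150 -60 [ 0.62  0.74  1.47 -0.97  1.26  0.58] 0.0
150 -40 [ 0.58  0.62  1.64 -1.    0.99  0.37] 1.114
150 -20 [ 0.48  0.49  1.8  -1.    0.64  0.05] 2.206
150 0 [ 0.35  0.42  1.93 -1.    0.28 -0.3 ] 2.331
150 20 [ 0.1   0.39  2.01  1.37  0.28 -3.11] 1.935
150 40 [ 0.06  0.41  1.95  1.11  0.43 -3.11] 2.261
150 60 [-0.02  0.47  1.8   0.86  0.75 -3.11] 2.843
150 80 [-0.03  0.56  1.59  0.68  1.07 -3.11] 3.335
150 100 [-0.02  0.69  1.35  0.56  1.39 -3.11] 4.559
150 120 [ 0.    0.87  1.06  0.53  1.77 -3.11] 6.751
180 -60 [ 0.62  0.7   1.45 -0.95  1.3   0.53] 0.0
180 -40 [ 0.59  0.57  1.63 -1.    1.01  0.34] 0.921
180 -20 [ 0.49  0.45  1.8  -1.    0.65  0.03] 1.882
180 0 [ 0.35  0.36  1.94 -1.    0.28 -0.32] 1.901
180 20 [ 0.1   0.34  2.02  1.38  0.28 -3.11] 1.475
180 40 [ 0.04  0.36  1.96  1.11  0.46 -3.11] 1.847
180 60 [-0.03  0.42  1.79  0.86  0.79 -3.11] 2.496
180 80 [-0.04  0.52  1.58  0.69  1.11 -3.11] 3.038
180 100 [-0.03  0.66  1.33  0.58  1.44 -3.11] 4.428
180 120 [-0.01  0.85  1.03  0.56  1.83 -3.11] 6.535
220 -60 [ 0.62  0.65  1.42 -0.93  1.35  0.46] 0.0
220 -40 [ 0.6   0.52  1.62 -1.    1.04  0.29] 0.65
220 -20 [ 0.5   0.39  1.79 -1.    0.68  0.  ] 1.437
220 0 [ 0.35  0.3   1.94 -1.    0.28 -0.33] 1.311
220 20 [ 0.1   0.27  2.02  1.38  0.28 -3.11] 0.968
220 40 [ 0.02  0.29  1.95  1.12  0.5  -3.11] 1.287
220 60 [-0.05  0.37  1.78  0.88  0.85 -3.11] 2.028
220 80 [-0.06  0.48  1.55  0.71  1.18 -3.11] 2.634
220 100 [-0.04  0.62  1.3   0.61  1.51 -3.11] 4.211
220 120 [-0.02  0.83  0.98  0.61  1.92 -3.11] 6.166
```

```bash
cat >> pl.py <<'E'
print("----")
import itertools
rng=np.random.default_rng(0)
lo=np.array([-2.53,-.77,.04,-1,.28,-3.11]);hi=np.array([2.53,2.02,2.7,4.14,2.66,3.11])
for phi in range(-180,180,20):
    r=final(np.radians(phi));p=np.array([574,219,170])-3*r.as_matrix()[:,2]
    out=[]
    for k in range(14):
        q0=np.array([.4,.5,1.5,rng.uniform(-1,4.1),rng.uniform(.3,2),rng.uniform(-3,3)])
        s=ik(p,r,q0)
        if s[1]<1e-3:
            m=np.minimum(s[0]-lo,hi-s[0]).min()
            if not any(np.abs(s[0]-o[0]).max()<.05 for o in out): out.append((s[0],m))
    for o in out: print(phi,o[0],"margin",round(o[1],2))
E
python3 pl.py | sed -n '/----/,$p'
```

```text
----
-180 [0.17 1.14 0.51 0.2  2.38 1.82] margin 0.28
-160 [ 0.27  1.18  0.42 -0.1   2.44  1.45] margin 0.22
-140 [ 0.37  1.15  0.5  -0.37  2.34  1.1 ] margin 0.32
-120 [ 0.45  1.06  0.69 -0.55  2.13  0.87] margin 0.45
-100 [ 0.53  0.95  0.93 -0.68  1.87  0.71] margin 0.32
-80 [ 0.59  0.83  1.2  -0.8   1.59  0.61] margin 0.2
-60 [ 0.62  0.71  1.46 -0.96  1.29  0.54] margin 0.04
0 [0.38 0.42 2.08 4.08 0.37 0.91] margin 0.06
20 [0.17 0.39 2.14 2.68 0.32 1.9 ] margin 0.04
40 [-0.02  0.41  2.09  1.78  0.56  2.4 ] margin 0.28
60 [-0.14  0.48  1.94  1.33  0.85  2.51] margin 0.57
80 [-0.17  0.58  1.73  1.05  1.14  2.52] margin 0.59
100 [-0.15  0.7   1.48  0.86  1.42  2.48] margin 0.63
120 [-0.09  0.82  1.22  0.71  1.7   2.4 ] margin 0.71
140 [-0.01  0.94  0.96  0.57  1.96  2.28] margin 0.7
160 [0.08 1.05 0.71 0.41 2.2  2.1 ] margin 0.46
```

```bash
python3 -c "
from g import *
p,r=plan(Tg-25*a,Rg)
p,r=plan(Tg,Rg,p0=p,R0=r)"
```

```text
xyz [[-0.1, 0.0, 0.76], [-0.1, 0.01, 0.77], [-0.11, 0.0, 0.76]] 
 dr [[0.0, -0.01, 0.0], [-0.01, 0.0, -0.01], [0.0, -0.01, 0.0]]
end [ 529.9 -205.3   46.8] [180.  -38.   66.8] n 3
xyz [[0.0, 0.0, 0.41]] 
 dr [[0.0, 0.0, 0.0]]
end [ 535.9 -191.4   27.5] [180.  -38.   66.8] n 1
```

Call:
carry_out:
  xyz:
    - [-0.1,0,0.76]
    - [-0.1,0,0.77]
    - [-0.11,0,0.76]
    - [0,0,0]
    - [0,0,0]
  dr:
    - [0,-0.01,0]
    - [0,0,0]
    - [0,-0.01,0]
    - [0,0,0]
    - [0,0,0]

```text
time: 16.2
tool_pos: [530.8, -205.8, 49.6]
tcp_rot: [3.138, -0.661, 1.17]
contact_force: [0.1, 0.3, 1.0]
grip_width: 73.4
```

```bash
python3 -c "
from g import *
c=capture('scene');im=c['image'];
cv2.imwrite('pics/s9.png',cv2.resize(im[110:250,180:360],None,fx=4,fy=4,interpolation=cv2.INTER_CUBIC))
p,r=plan(Tg,Rg)"
```

```text
xyz [[-0.02, -0.03, 0.46]] 
 dr [[0.02, 0.02, 0.02]]
end [ 535.6 -191.1   27.4] [180.  -38.   66.8] n 1
```

View pics/s9.png

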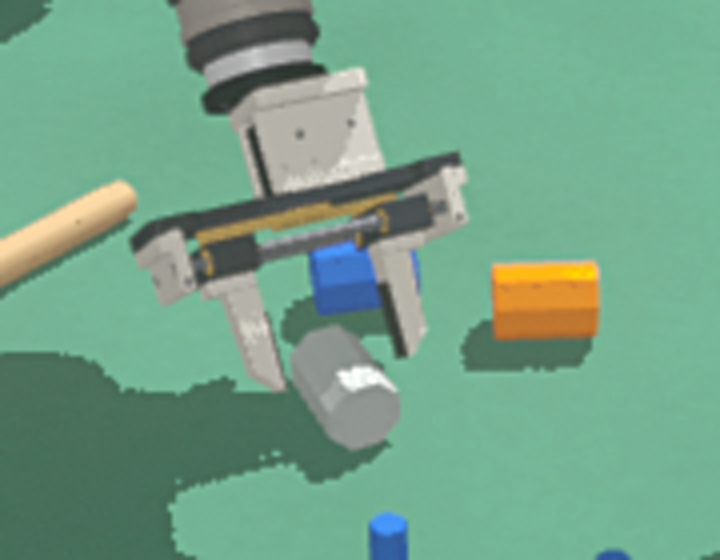

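The fingers straddle the silver cap (crop (345,385)), the closed end faces the camera, and the blue and orange parts are clear. Now moving in and closing.

Call:
carry_out:
  xyz:
    - [-0.01,-0.01,0.2]
    - [-0.01,-0.01,0.22]
    - [0,0,0]
    - [0,0,0]
  dr:
    - [0,0,0]
    - [0,0,0]
    - [0,0,0]
    - [0,0,0]

```text
time: 16.75
tool_pos: [534.8, -192.2, 27.5]
tcp_rot: [3.14, -0.662, 1.167]
contact_force: [-0.1, -0.1, -0.3]
grip_width: 73.3
```

Call:
carry_out:
  xyz:
    - [0,0,0]
    - [0,0,0]
    - [0,0,0]
    - [0,0,0]
  dr:
    - [0,0,0]
    - [0,0,0]
    - [0,0,0]
    - [0,0,0]
  gripper: -1

```text
time: 17.25
tool_pos: [534.9, -192.4, 27.7]
tcp_rot: [3.139, -0.661, 1.167]
contact_force: [-0.5, 0.4, 0.4]
grip_width: 43.9
```

```bash
cat > pl2.py <<'E'
from g import *; from kin import *
np.set_printoptions(precision=2,suppress=True)
p0,R0=pose(); o=get_obs(); print(p0,np.degrees(R0.as_euler("xyz")),o["grip_width"],o["contact_force"])
# cap centre in tool frame (as gripped)
cc=R0.inv().apply(np.array([535,-193,22])-p0); print("cap in tool",cc)
ax=R0.inv().apply(h)
q=o["joint_positions"]
p1=p0+[0,0,150]
# final orientation: rotate -90 about horizontal so h->up
w=np.cross(h,up); Rf=R.from_rotvec(w*np.pi/2)*R0
pf=np.array([574,219,175])-Rf.apply(cc); print("final tcp",pf,"hole axis",Rf.apply(ax))
def sim(pa,Ra,pb,Rb,q,n):
    rel=(Ra.inv()*Rb).as_rotvec();mx=0
    for i in range(n):
        t=(i+1)/n;qq,e=ik(pa+(pb-pa)*t,Ra*R.from_rotvec(rel*t),q);mx=max(mx,np.abs((qq-q)/.125).max())
        if e>1e-3: print("bad",i,e)
        q=qq
        if i%4==3: print(q)
    print("max speed",mx);return q
q=sim(p0,R0,p1,R0,q,3)
q=sim(p1,R0,pf,Rf,q,16)
E
python3 pl2.py
```

```text
[ 534.93 -192.38   27.67] [179.87 -37.89  66.87] 43.94989709648733 [-0.53  0.41  0.36]
cap in tool [-3.91  0.3   4.15]
final tcp [575.95 224.34 174.46] hole axis [-0. -0.  1.]
max speed 0.6947005164446036
[-0.44  0.45  1.61  0.3   1.12 -0.18]
[-0.05  0.49  1.5  -0.13  1.19  0.41]
[ 0.27  0.71  1.22 -0.4   1.56  0.75]
[ 0.49  1.03  0.75 -0.6   2.06  0.8 ]
max speed 1.222703439701405
```

```bash
cat >> pl2.py <<'E'
print("PLAN");a1,b1=plan(p1,R0,n=4)
plan(pf,Rf,n=16,p0=a1,R0=b1)
E
python3 pl2.py | sed -n '/PLAN/,$p'
```

```text
PLAN
xyz [[0.38, 0.0, -0.49], [0.39, 0.0, -0.5], [0.38, 0.0, -0.49], [0.39, 0.0, -0.49]] 
 dr [[0.0, 0.0, 0.0], [0.0, 0.0, 0.0], [0.0, 0.0, 0.0], [0.0, 0.0, 0.0]]
end [ 534.8 -192.   177.7] [179.9 -37.9  66.9] n 4
xyz [[0.33, -0.13, 0.26], [0.35, -0.13, 0.22], [0.37, -0.13, 0.19], [0.38, -0.14, 0.15], [0.4, -0.13, 0.12], [0.41, -0.13, 0.07], [0.42, -0.13, 0.03], [0.41, -0.13, 0.0]] 
 dr [[0.0, -0.7, 0.0], [0.0, -0.71, 0.0], [0.0, -0.7, 0.0], [0.0, -0.7, 0.0], [0.0, -0.71, -0.01], [0.0, -0.7, 0.0], [0.0, -0.7, 0.0], [0.01, -0.7, 0.0]]
xyz [[0.41, -0.13, -0.05], [0.41, -0.13, -0.09], [0.4, -0.13, -0.13], [0.38, -0.13, -0.16], [0.36, -0.13, -0.21], [0.34, -0.14, -0.23], [0.32, -0.13, -0.27], [0.29, -0.13, -0.3]] 
 dr [[0.0, -0.71, 0.0], [0.0, -0.7, 0.0], [0.0, -0.7, 0.0], [0.0, -0.71, 0.0], [0.0, -0.7, 0.0], [0.0, -0.7, 0.0], [0.0, -0.71, -0.01], [0.0, -0.7, 0.0]]
end [575.8 224.5 174.2] [-180.    52.1   66.9] n 16
```

Call:
carry_out:
  xyz:
    - [0.19,0,-0.25]
    - [0.38,0,-0.49]
    - [0.39,0,-0.49]
    - [0.38,0,-0.49]
    - [0.2,0,-0.25]
    - [0,0,0]
  dr:
    - [0,0,0]
    - [0,0,0]
    - [0,0,0]
    - [0,0,0]
    - [0,0,0]
    - [0,0,0]

```text
time: 18.0
tool_pos: [534.9, -192.1, 178.8]
tcp_rot: [3.137, -0.66, 1.169]
contact_force: [-0.5, -0.0, -2.9]
grip_width: 43.4
```

```bash
python3 -c "
from g import *
print(pose()[0],get_obs()['grip_width'])
im=capture('scene')['image'];
cv2.imwrite('pics/s10.png',cv2.resize(im[60:240,180:380],None,fx=3.3,fy=3.3,interpolation=cv2.INTER_CUBIC))"
```

```text
[ 534.89526175 -192.0670492   178.76108368] 43.35976909511619
```

View pics/s10.png

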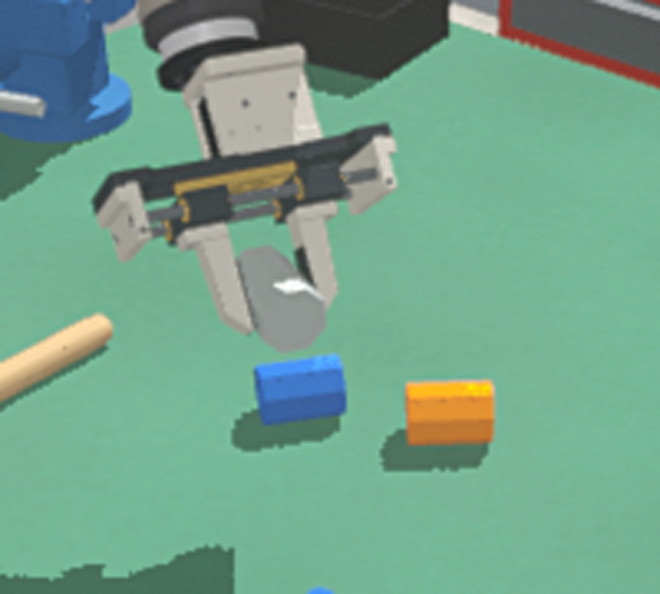

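The cap is held firmly (crop (283,300)), and its closed end still faces the camera. Now the swing and traverse.

Call:
carry_out:
  xyz:
    - [0.33,-0.13,0.26]
    - [0.35,-0.13,0.22]
    - [0.37,-0.13,0.19]
    - [0.38,-0.14,0.15]
    - [0.4,-0.13,0.12]
    - [0.41,-0.13,0.07]
    - [0.42,-0.13,0.03]
    - [0.41,-0.13,0.0]
  dr:
    - [0,-0.7,0]
    - [0,-0.71,0]
    - [0,-0.7,0]
    - [0,-0.7,0]
    - [0,-0.71,0]
    - [0,-0.7,0]
    - [0,-0.7,0]
    - [0,-0.7,0]

```text
time: 19.05
tool_pos: [554.4, 17.3, 174.0]
tcp_rot: [-3.14, 0.127, 1.167]
contact_force: [0.1, -0.1, -3.1]
grip_width: 43.9
```

Call:
carry_out:
  xyz:
    - [0.41,-0.13,-0.05]
    - [0.41,-0.13,-0.09]
    - [0.4,-0.13,-0.13]
    - [0.38,-0.13,-0.16]
    - [0.36,-0.13,-0.21]
    - [0.34,-0.14,-0.23]
    - [0.32,-0.13,-0.27]
    - [0.29,-0.13,-0.3]
  dr:
    - [0,-0.71,0]
    - [0,-0.7,0]
    - [0,-0.7,0]
    - [0,-0.71,0]
    - [0,-0.7,0]
    - [0,-0.7,0]
    - [0,-0.71,0]
    - [0,-0.7,0]

```text
time: 20.05
tool_pos: [575.4, 225.5, 171.7]
tcp_rot: [-3.138, 0.914, 1.169]
contact_force: [0.6, -0.1, -2.5]
grip_width: 43.9
```

Call:
carry_out:
  xyz:
    - [0,0,0]
    - [0,0,0]
    - [0,0,0]
  dr:
    - [0,0,0]
    - [0,0,0]
    - [0,0,0]

```text
time: 20.42
tool_pos: [576.2, 223.5, 174.9]
tcp_rot: [3.139, 0.908, 1.163]
contact_force: [0.2, 0.2, -2.4]
grip_width: 43.6
```

```bash
python3 -c "
from g import *
p,r=pose();print(p,np.degrees(r.as_euler('xyz')),get_obs()['grip_width'],get_obs()['joint_positions'])
print('pred cap centre',p+r.apply([-3.91,.3,4.15]))
im=capture('scene')['image'];cv2.imwrite('pics/s11.png',im)
t=capture('top')['image'];cv2.imwrite('pics/t11.png',t)
a=cv2.resize(im[190:340,340:490],None,fx=4,fy=4,interpolation=cv2.INTER_CUBIC);cv2.imwrite('pics/s11c.png',a)
b=cv2.resize(t[200:290,160:290],None,fx=6,fy=6,interpolation=cv2.INTER_CUBIC);cv2.imwrite('pics/t11c.png',b)"
```

```text
[576.23860053 223.50553216 174.93872559] [179.84103074  52.02576537  66.61292393] 43.62633007437295 [ 0.48455616  1.03085165  0.75382777 -0.59662228  2.0573906   0.80244382]
pred cap centre [574.27125643 218.17166841 175.46792756]
```

View pics/s11.png

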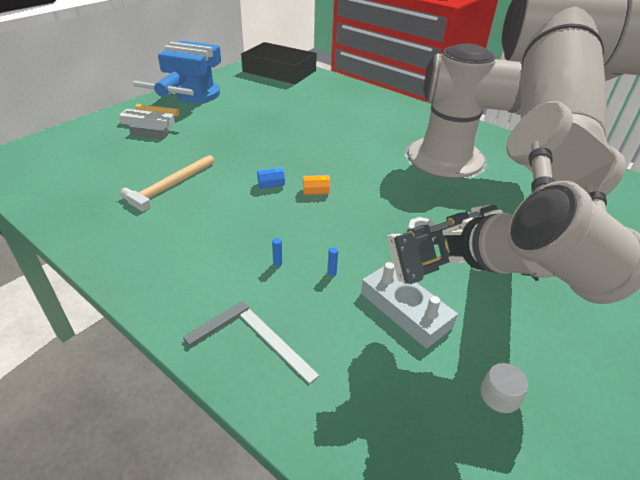

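View pics/s11c.png

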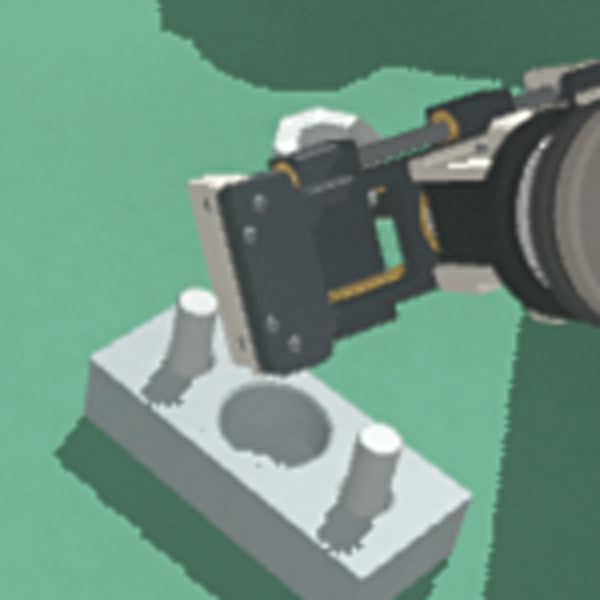

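View pics/t11c.png

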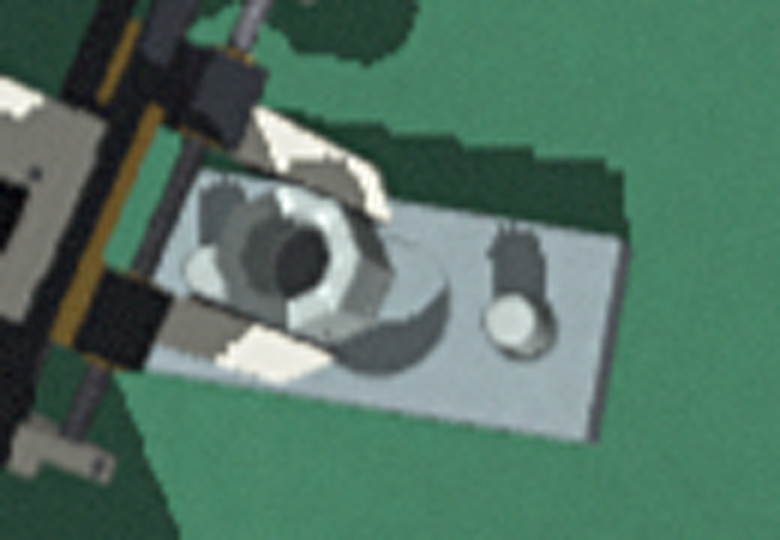

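```bash
python3 -c "
from g import *
import pickle
S,T,v=pickle.load(open('cal.pkl','rb'))
print('hole rim centre',atz(T,crop(292,258,6,160,200),207),'hole floor',atz(T,crop(300,260,6,160,200),165))
print('pins',atz(S,crop(198,302,4,340,190),77),atz(S,crop(381,438,4,340,190),77),'top',atz(T,crop(510,320,6,160,200),77))
p,r=pose();print(p,get_obs()['dq'],get_obs()['contact_force'],get_obs()['time'],'cap',p+r.apply([-3.91,.3,4.15]))
R0=R.from_euler('xyz',[179.87,-37.89,66.87],degrees=True);print('hole axis',r.apply(R0.inv().apply(h)))
"
```

```text
hole rim centre [573.92854808 216.53156714 207.        ] hole floor [577.75929054 222.86183297 165.        ]
pins [564.01938376 164.92046143  77.        ] [583.35445907 273.18722104  77.        ] top [563.83622616 165.80206903  77.        ]
[576.27339264 223.63812783 175.35323595] [ 0.00530241  0.00256555 -0.00325965 -0.00172566  0.00392863 -0.00092174] [-0.20074964 -0.59371405 -2.08091494] 20.525 cap [574.30549673 218.30426843 175.88042616]
hole axis [-2.52670236e-03 -9.20818133e-04  9.99996384e-01]
```

Call:
carry_out:
  xyz:
    - [0,0,0]
    - [0,0,0]
    - [0,0,0]
    - [0,0,0]
  dr:
    - [0,0,0]
    - [0,0,0]
    - [0,0,0]
    - [0,0,0]

```text
time: 21.02
tool_pos: [576.0, 224.7, 174.1]
tcp_rot: [3.14, 0.909, 1.165]
contact_force: [-1.0, 0.6, -1.9]
grip_width: 44.1
```

```bash
python3 -c "
from plant import close_job
print(close_job())"
```

```text
the job is handed in; nothing more can be done
None
```

Both silver pins are in their bores and released, and the cap is held hole-up over the middle of the block. I handed the job in at about 21 s; `close_job()` gives no verdict.

- **Pins:** with their tops taken at 77 mm, where a home pin's top should be, they line up within about 1 mm of the bore axes.
- **Cap:** I gripped it leaning 38° over the hole end and swung it 90°. The open hole shows in the top view. Its centre is about (574, 218, 176) mm against the block's middle at (574, 219) mm.
- **Tilt and grip:** the computed hole axis is within 0.2° of vertical. The rim in the image sits about 2 mm from where that predicts, so the tilt is at most about 3°. The opening reads 44 mm and the arm is at rest.
- **Disagreements:** the raw calibration put heights about 3 mm low. I refined the cameras on the block's and pins' known dimensions, and they then fitted to about 0.26 px. My rough reading of the hole floor (4–5 mm off the axis) was unreliable and I did not use it.
- **Other objects:** no unexpected contact force showed at any step. The square, tin, hammer and coloured look-alikes were untouched as far as the pictures show; I did not measure their positions again.

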